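# Hang the lid of a wooden-hinged box

## Robot

A 6-joint arm with a two-finger parallel gripper is mounted at the origin on the work surface. World frame = base frame: x ahead of the robot, y to its left, z up, the work surface at z = 0. Lengths are in m, angles in rad, forces in N, time in s.
With the tool pointing down it reaches from about 0.3 to 0.825 m from the base axis. Payload 5.4 kg.
Tool frame: the origin (TCP) lies on the centre line of the jaws, within the pads' length; the fingertips stand 8 mm ahead of it and the grasp point (between the pads) lies 11 mm behind it; z points along the fingers, y is the line along which they close (so a half turn about z gives the same grasp; the last joint's range is limited). The gripper opens to 92 mm and grips with 3 to 60 N. Pads are 20 mm wide; open, the fingers measure 128 mm over their backs; the gripper's body (75 mm by 189 mm) begins 69 mm behind the grasp point.
Start: joints at [1.011, 0.158, 1.597, -0, 1.386, -0.21], TCP at [0.197, 0.54, 0.223] pointing down, gripper open.
Joint ranges: [-2.91, 2.91], [-0.94, 2.29], [0.18, 2.7], [-1.29, 4.43], [0.17, 2.64], [-3, 3]. Speed limits (rad/s): [2.57, 2.57, 3.14, 3.14, 3.14, 3.14].

## Interface

Orientations are given as a unit quaternion [x, y, z, w].
In Python, from rig import r, viewer gives the robot as it stands.
- The arm moves only by the tool step_arm, never from a script. Its argument "increments" is a list of rows, each an object with "xyz": the shift along the tool's x, y, z in cm, a list of three; "turn": the turn, a rotation vector about the tool's x, y, z in rad, a list of three; "claw": the opening, from -1 (shut) to 1 (fully open). In form: [{"xyz": [x, y, z], "turn": [rx, ry, rz], "claw": claw}, ...]. A call has 1 to 12 rows; each row shifts and turns the commanded pose from where the row before left it, along the tool's axes as they then stand; what a row does not reach is not made up. A row lasts 1/10 s, in which the tool goes at most 50 mm and 8.59 degrees, less where a joint would pass 70% of its speed; a pose out of reach is approached as far as the arm can. A call is refused whole if a number of a shift passes 5 or a number of a turn 0.15, either way. A call with a gripper value outside its range is refused whole. The fingers move at their own pace and stop on an object; "grip_force" is the grip in N (left out, the last holds). Time passes only in rows, so rows that do not move let the fingers close. It gives the time, the measured TCP pose, the force, the opening and the grip force at its end, in the units of the state.
- r.get_state(): the state, without advancing time (a new reading comes with each control period).
- viewer.get_image(name): name is "side" or "top"; returns a dict with "color" (420x560x3 uint8, red, green, blue), "intrinsics" (3x3 intrinsics, pixels), "cam_to_world" (4x4, takes a point from camera to world coordinates). Camera axes: x right, y up, looking along -z (the intrinsics and any distortion apply to the point x, -y, -z); pixel columns grow to the right and rows downward; lengths in m; the calibration is good to about 2 mm. A picture is of the moment at which its call begins. There is no depth.
- r.job_done(): hands the job in; it is judged then, once.
The state is a dict: "time_s": time; "q": joint angles; "dq": joint speeds; "joint_torque": joint torques, N m; "ee_pos": TCP position; "tool_rot": TCP orientation; "ft_force": force on the tool from outside, world axes, zero at the start; "ft_torque": the same for the moment, N m; "finger_gap": finger opening in m; "grasp_force": force on a finger pad.
Only numpy, scipy, OpenCV 4.12 (cv2) and the standard library are available. Lean on these libraries where they do the work, as an engineer would, in place of code of your own. Each camera call takes 0.05 s, during which the arm holds its last target. There are 200 camera calls.

## Task

Hang the lid on the wooden box: slide the lid back until its two knuckles sit between the box's three and the holes line up, then thread the steel hinge pin through all five knuckles from either side until its head is fully home against the end of the hinge. Then swing the lid up and over past upright, so that it stays open by itself against its own stop. Leave the other things on the bench where they are.

Things in the scene. Friction and masses are not known exactly. Their poses are not given: they have to be found in the camera images.
- box: Fixed wooden box, 132 wide, 137 deep, on an 18 mm assembly board 191 x 184 with cleats to z = 34. Origin on the bench below it; x from front to hinge side, y left along the hinge. Flat rim at z = 88, no lip. On its back edge stand 3 knuckles, x = 43 to 65, z = 88 to 110, y = -66 to -41, -13 to 13, 41 to 66, bored along y with 10 mm holes; the gaps between are 28 wide.
- box_hinge (a point): Middle of the hinge axis: in the box frame at x = 54, y = 0, z = 99.3 mm. Axes as the box. The pinned lid turns about this axis, its front edge going up and over towards the box's +x; upright is 90 degrees open.
- hinge_left (a point): Mouth of the hinge at its +y end: on the hinge axis, y = +66 mm in the box frame.
- hinge_right (a point): Mouth of the hinge at its -y end: on the hinge axis, y = -66 mm in the box frame.
- lid: Loose wooden lid, 0.2 kg, flat on the rim, askew, knuckles 30 to 50 mm short of home. Origin on its underside; home, it lies 88 above the box's origin, axes alike. Panel x = -70 to 42, y = -66 to 66, 14 thick, with a batten at x = 10 to 42 to z = 28 and 2 knuckles x = 42 to 65, y = 15 to 39 and -39 to -15, z = 0 to 28, 10 mm holes. Past upright it falls on to its stop, 98 to 118 degrees open.
- lid_hinge (a point): Middle of the axis of the lid's own holes: lid frame x = 54, y = 0, z = 11.3 mm; axes as the lid. Pushed fully home, the lid's rear edge stops against the front of the box's knuckles 1 mm past exact alignment of the holes; the pin's taper takes that up. Sideways the lid has 2 mm play.
- lid_pull (a point): Point in the lid's pull, lid frame x = -45, y = 0, z = 36 mm (22 above the panel). The pull is a wooden block standing on the panel near its front edge: 30 along x, 20 along y, 34 tall, top at lid z = 48.
- pin: Loose steel hinge pin, 0.1 kg, lying level in the V-block, its axis 31.7 above the bench. Origin on its axis at the shoulder, where head meets shaft; x points to the tip. Shaft 8 mm thick, 140 long, the last 11 tapered to 3.6; head 14 mm thick, 32 long (x = -32 to 0). When home, the shoulder touches the end of the hinge and the tip stands 8 mm out of the other end.
- pin_tip (a point): The tip of the pin, pin frame x = 140 mm.
- pin_head (a point): Middle of the pin's head, pin frame x = -16 mm; clear of the V-block, the place to grip it.
- vblock: Fixed wooden V-block under the pin's shaft, 70 long (its x, along the pin), 56 wide, 44 high, origin at the centre of its underside; at the start the pin's shoulder is at its x = -50 mm.
- plane: Bystander: block plane, 160 x 50, 60 high, origin at the centre of its underside.
- square: Bystander: try square lying flat, wooden stock 100 x 20 x 18 along its x, steel blade 150 along its y; origin at the blade end of the stock.
- mallet: Bystander: wooden mallet lying, head 65 x 110 x 75 at the origin, handle 200 long to its -x.
- tape_measure: Bystander: black tape measure, 73 x 37 x 60, origin at the centre of its underside.
- glue: Bystander: standing white glue bottle, 62 mm thick, 175 tall, origin at the centre of its underside.
- chisel: Bystander: chisel lying along its x, 250 long, 28 thick, origin under its ferrule.
- offcuts: Bystander: two offcut battens glued together, 200 x 62 x 20, lying flat.
Mind the look-alikes: they are no part of the job. Leave any turquoise or yellow look-alike of the pin alone. Leave any black look-alike of the lid alone.

How it is judged:
On the way, in this order (a step that is already met when the one before it is completed fails the run):
1. the lid lies flat on the box with its knuckles home between the box's, the holes in line (within 4 mm) (distance between lid_hinge and box_hinge below 0.004 m and angle between the y axis of lid and the y axis of box, either way round below 0.04 rad and angle between lid's own z axis and vertical below 0.06 rad), for 0.2 s.
2. the pin is through all five knuckles, its shoulder within 5 mm of the end of the hinge (angle between the x axis of pin and the y axis of box, either way round below 0.05 rad and distance between lid_hinge and box_hinge below 0.005 m and ((distance between pin and hinge_left below 0.005 m and distance between pin_tip and hinge_right below 0.013 m) or (distance between pin and hinge_right below 0.005 m and distance between pin_tip and hinge_left below 0.013 m))), for 0.2 s.
At the end, for the whole second after the job is handed in: The lid hangs in its hinge (its hole axis within 5 mm of the box's) and rests open by itself past upright, 93 to 123 degrees from closed, at rest; the pin is through all five knuckles, in line with the hinge, its shoulder within 5 mm of one end of it; nothing is held (all of step 2 and angle between lid's own z axis and vertical between 1.62 and 2.15 rad and angle between the y axis of lid and the y axis of box, either way round below 0.05 rad and linear speed of each of lid, pin below 0.03 m/s and angular speed of lid below 0.15 rad/s); the robot touches nothing.
It fails at once if a bystander is knocked more than 3 cm from its place (distance of any of plane, square, mallet, tape_measure, glue, chisel, offcuts from where it was at the start of the episode above 0.03 m).
It also fails if it takes over 72 s, if anything falls off the work surface, if the arm or the gripper's body presses on something with over 40 N, if the wrist force passes 120 N, or if a joint passes its speed limit or range.

## Working session

There is one attempt and no reset: what is moved stays moved. The work goes in short steps, Python scripts to look and compute and a tool call to move; the robot and the scene stay as the last step left them, time stands still between calls to the robot, and variables do not carry over. Pictures are saved under pics/ and viewed, at most 11 in all, crops included, and the job is handed in when it is done.

Besides the shell and the picture viewer there is one more tool, called after ">>>" as name(argument=value, ...) on one line, values as JSON. step_arm: Moves the arm, as the interface text tells. Its arguments: {"type":"object","properties":{"increments":{"type":"array","items":{"type":"object","properties":{"xyz":{"type":"array","items":{"type":"number"}},"turn":{"type":"array","items":{"type":"number"}},"claw":{"type":"number"}}}},"grip_force":{"type":"number"}},"required":["increments"]}

```bash
mkdir -p pics; ls
cat > h.py <<'E'
import numpy as np,cv2,json
from rig import r,viewer
def snap(n,tag):
    d=viewer.get_image(n); cv2.imwrite(f'pics/{tag}.png',d['color'][:,:,::-1]); np.savez(f'pics/{tag}.npz',**{k:np.array(v) for k,v in d.items()}); return d
def load(tag): return dict(np.load(f'pics/{tag}.npz'))
def ray(d,u,v):
    K,T=d['intrinsics'],d['cam_to_world']; p=np.linalg.solve(K,[u,v,1.]); 
    return T[:3,3],T[:3,:3]@np.array([p[0],-p[1],-1.])
def onz(d,u,v,z):
    o,k=ray(d,u,v); return o+k*(z-o[2])/k[2]
def tri(d1,p1,d2,p2):
    o1,k1=ray(d1,*p1);o2,k2=ray(d2,*p2)
    s=np.linalg.lstsq(np.c_[k1,-k2],o2-o1,rcond=None)[0]; a,b=o1+k1*s[0],o2+k2*s[1]
    return (a+b)/2,np.linalg.norm(a-b)
def proj(d,P):
    K,T=d['intrinsics'],d['cam_to_world']; c=T[:3,:3].T@(np.array(P)-T[:3,3]); q=K@np.array([c[0],-c[1],-c[2]]); return q[:2]/q[2]
E
python3 - <<'E'
from h import *
for n in('top','side'):
    d=snap(n,n+'0'); print(n,d['intrinsics'],d['cam_to_world'].round(3), [k for k in d])
print(r.get_state())
E
```

```text
pics
top [[398.75954394   0.         277.60681325]
 [  0.         398.75954394 205.45346748]
 [  0.           0.           1.        ]] [[ 0.007  0.987 -0.158  0.365]
 [-0.999  0.013  0.035  0.02 ]
 [ 0.036  0.157  0.987  1.095]
 [ 0.     0.     0.     1.   ]] ['color', 'intrinsics', 'cam_to_world']
side [[471.8829176    0.         282.29299607]
 [  0.         471.8829176  203.59079815]
 [  0.           0.           1.        ]] [[ 0.966  0.195 -0.172  0.311]
 [-0.259  0.677 -0.688 -0.911]
 [-0.018  0.709  0.705  1.051]
 [ 0.     0.     0.     1.   ]] ['color', 'intrinsics', 'cam_to_world']
{'time_s': 0.1, 'q': array([ 1.01090132e+00,  1.59007501e-01,  1.59808494e+00,  6.07869490e-06,
        1.38623837e+00, -2.10098335e-01]), 'dq': array([-0.00035449, -0.00080117, -0.00198136,  0.0012406 ,  0.00269946,
        0.00011981]), 'joint_torque': array([ 1.96246642e-04, -3.86505103e+01, -3.22959280e+01,  7.02775503e-02,
        3.40198679e-02, -5.11101825e-05]), 'ee_pos': array([0.19677075, 0.53969001, 0.22171602]), 'tool_rot': array([ 1.74008511e-01,  9.84743765e-01, -8.04339416e-04, -3.29156112e-04]), 'ft_force': array([ 0.48631446, -0.23789836,  0.44692459]), 'ft_torque': array([ 0.01747042,  0.04492009, -0.03765059]), 'grasp_force': 0.0, 'finger_gap': 0.09160753194951914}
```

View pics/top0.png

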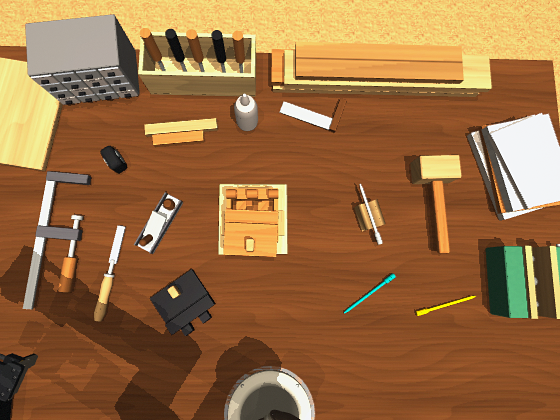

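View pics/side0.png

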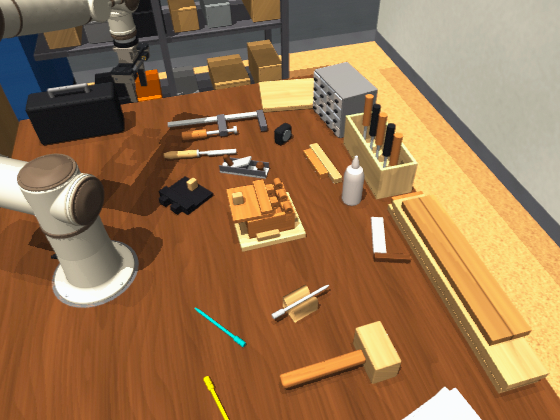

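The top view shows the box with the loose lid at (253,220), with the hinge on the far side (+x). Pin candidates are steel in the V-block (370,213), turquoise (370,293) and yellow (446,305). The steel one fits because it lies in the V-block. Lid candidates are wooden on the box (253,225) and black (183,300); the wooden one fits. I'll confirm both in one enlarged crop.

Run:
```python
from h import *
a=load('top0')['color'][:,:,::-1]; b=load('side0')['color'][:,:,::-1]
f=lambda im,x,y,w,h,s:cv2.resize(im[y:y+h,x:x+w],None,fx=s,fy=s,interpolation=cv2.INTER_CUBIC)
t1=f(a,210,175,85,75+10,3.5*1.0); 
A=cv2.resize(a[175:260,210:295],(300,300),interpolation=cv2.INTER_CUBIC)
B=cv2.resize(a[175:250,335:410],(300,300),interpolation=cv2.INTER_CUBIC)
C=cv2.resize(b[170:255,220:310],(400,300)if 0 else (318,300),interpolation=cv2.INTER_CUBIC)
D=cv2.resize(b[270:330,265:335],(350,300),interpolation=cv2.INTER_CUBIC)
top=np.hstack([A,B]); bot=np.hstack([C,D])
W=max(top.shape[1],bot.shape[1]); p=lambda i:np.pad(i,((0,0),(0,W-i.shape[1]),(0,0)))
cv2.imwrite('pics/crop0.png',np.vstack([p(top),p(bot)]))
```

```text
(no output)
```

View pics/crop0.png

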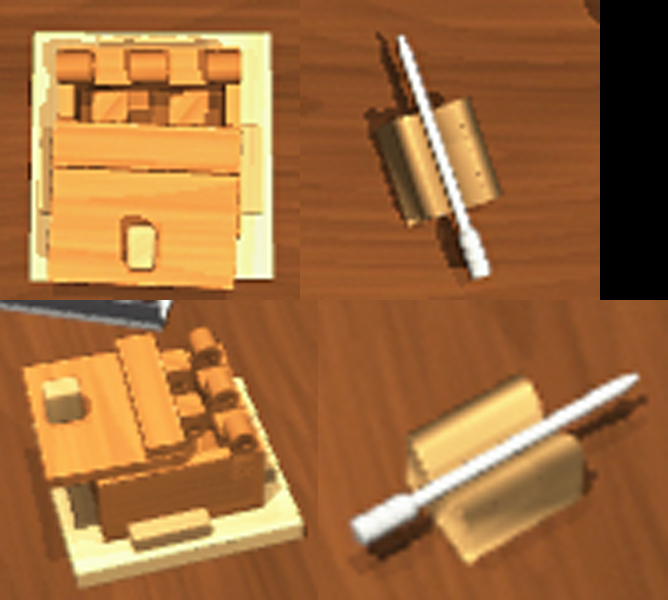

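The crop confirms a grey steel pin in the V-block, head near the robot at top-view pixel (380,242) and tip at (361,184). The lid is wooden on the box, with its pull at (250,244). Now the measurements.

Run:
```python
from h import *
t,s=load('top0'),load('side0')
for n,d,roi,roib in(('top',t,(335,175,75,75),(205,170,95,95)),('side',s,(262,270,75,60),(215,165,100,90))):
    x,y,w,h=roi; c=cv2.cvtColor(d['color'],cv2.COLOR_RGB2HSV); 
    m=np.zeros(c.shape[:2],np.uint8); m[y:y+h,x:x+w]=((c[y:y+h,x:x+w,1]<60)&(c[y:y+h,x:x+w,2]>120))*255
    k,l,st,ce=cv2.connectedComponentsWithStats(m); i=1+np.argmax(st[1:,4]); 
    P=np.argwhere(l==i)[:,::-1].astype(float); mu=P.mean(0); _,_,V=np.linalg.svd(P-mu); a=(P-mu)@V[0]
    # width profile
    e0,e1=mu+V[0]*(a.min()-.5),mu+V[0]*(a.max()+.5)
    pr=[int(((a>=q)&(a<q+3)).sum()) for q in np.arange(a.min(),a.max(),3)]
    print(n,len(P),e0,e1,pr)
    np.save(f'pics/pin_{n}.npy',np.array([e0,e1]))
    x,y,w,h=roib; print(n,'hsv samples'); 
    b=c[y:y+h,x:x+w]; mb=((b[...,1]<125)&(b[...,2]>150)).astype(np.uint8)
    print('\n'.join(''.join('#' if q else ('o' if b[j,i2,2]>175 else '.') for i2,q in enumerate(rw)) for j,rw in enumerate(mb)) if n=='top' else '')
P=np.load('pics/pin_top.npy');Q=np.load('pics/pin_side.npy')
Q=Q if 1 else Q
for p in P:
    for q in Q: print(p,q,tri(t,p,s,q))
```

```text
top 202 [359.62600321 183.26110202] [380.06566971 243.84292427] [6, 9, 10, 8, 9, 8, 9, 9, 9, 8, 9, 8, 9, 8, 9, 9, 10, 13, 15, 13, 14]
top hsv samples
...............................................................................................
...............................................................................................
...............................................................................................
...............................................................................................
...............................................................................................
...............................................................................................
...............................................................................................
...............................................................................................
...............................................................................................
......................................................................................
[... 8185 characters left out ...]
0819961 284.52904797] [271.71166626 316.50611283] [6, 9, 10, 8, 10, 10, 9, 9, 11, 9, 10, 9, 10, 9, 10, 11, 9, 15, 16, 16, 15, 6]
side hsv samples

[359.62600321 183.26110202] [328.30819961 284.52904797] (array([ 0.59752429, -0.24078085,  0.0362105 ]), np.float64(0.002835398231343937))
[359.62600321 183.26110202] [271.71166626 316.50611283] (array([ 0.519603  , -0.25468217,  0.00483135]), np.float64(0.16975302853992438))
[380.06566971 243.84292427] [328.30819961 284.52904797] (array([ 0.49974323, -0.28602876,  0.11933454]), np.float64(0.14550203391454536))
[380.06566971 243.84292427] [271.71166626 316.50611283] (array([ 0.43284261, -0.29228854,  0.03450506]), np.float64(0.002828877152204057))
```

```bash
cat >> h.py <<'E'
def edge(d,p0,p1,ch,n=25,half=5):
    """subpixel strongest step across the segment p0-p1, fitted: returns line endpoints"""
    im=cv2.GaussianBlur(d['color'],(3,3),0).astype(np.float32); im=im[...,ch] if np.isscalar(ch) else im@np.array(ch,np.float32)
    p0,p1=np.array(p0,float),np.array(p1,float); u=(p1-p0)/np.linalg.norm(p1-p0); nn=np.array([-u[1],u[0]]); o=np.arange(-half,half+.01,.25); pts=[];w=[]
    for f in np.linspace(0,1,n):
        q=p0+f*(p1-p0)+o[:,None]*nn; v=cv2.remap(im,q[:,0].astype(np.float32)[None],q[:,1].astype(np.float32)[None],cv2.INTER_LINEAR)[0]
        g=np.abs(np.gradient(v)); i=g.argmax(); k=slice(max(i-5,0),i+6); pts.append(p0+f*(p1-p0)+nn*(o[k]@g[k]/g[k].sum()))
    pts=np.array(pts); vx,vy,x,y=cv2.fitLine(pts.astype(np.float32),cv2.DIST_HUBER,0,.01,.01).ravel(); dr=np.array([vx,vy]); c=np.array([x,y]); res=np.median(np.abs((pts-c)@np.array([-vy,vx])))
    return [c+dr*((p-c)@dr) for p in(p0,p1)],res
def cross(a,b):
    f=lambda s:np.cross([*s[0],1],[*s[1],1]); p=np.cross(f(a),f(b)); return p[:2]/p[2]
E
python3 - <<'E'
from h import *
t,s=load('top0'),load('side0')
def L(n,a,b,ch,half=4):
    e,r=edge(t,a,b,ch,half=half); print(n,np.round(e,2).tolist(),'res',round(float(r),2)); return e
X=205;Y=170
l=L('boardL',(X+14,Y+16),(X+13,Y+82),0); rr=L('boardR',(X+82,Y+17),(X+83,Y+82),0); bk=L('boardB',(X+18,Y+14),(X+78,Y+14),0); fr=L('boardF',(X+73,Y+85),(X+81,Y+85),0,3)
C=[onz(t,*cross(a,b),.018) for a,b in((l,bk),(rr,bk),(rr,fr),(l,fr))]
print(np.round(C,4)); print('w',np.linalg.norm(C[0]-C[1]),'d',np.linalg.norm(C[1]-C[2]))
for a,b in((C[0],C[1]),): v=a-b; print('yaw from back',-np.arctan2(v[0],v[1]))
v=C[0]-C[3]; print('yaw left',np.arctan2(v[1],v[0])); v=C[1]-C[2]; print('yaw right',np.arctan2(v[1],v[0]),'ctr',np.mean(C,0))
# lid: blue channel contrast to the pale board
a=L('lidR',(X+72.5,Y+70),(X+71,Y+83),2,3); b=L('lidL',(X+16.5,Y+58),(X+16.5,Y+72),2,2); f=L('lidF',(X+26,Y+85),(X+66,Y+87.5),0,3)
bt=L('batten front',(X+20,Y+51.5),(X+68,Y+53.8),1,2)
bb=L('batten rear',(X+20,Y+40),(X+48,Y+40),1,2)
for n,e,z in(('R',a,.102),('L',b,.102),('F',f,.102),('bf',bt,.116),('bb',bb,.116)): print(n,np.round([onz(t,*p,z) for p in e],4).tolist())
print('lid FR',onz(t,*cross(a,f),.102),'FL',onz(t,*cross(b,f),.102))
for n,d,roi in(('top',t,(240,236,20,22)),('side',s,(226,185,20,24))):
    x,y,w,h=roi; c=cv2.cvtColor(d['color'],cv2.COLOR_RGB2HSV)[y:y+h,x:x+w]; print(n); print('\n'.join(' '.join(f'{q[1]:3d}/{q[2]:3d}' for q in rw) for rw in c[::2,::1]))
E
```

```text
boardL [[219.09, 186.0], [218.27, 252.0]] res 0.12
boardR [[286.41, 187.0], [286.76, 252.01]] res 0.04
boardB [[223.0, 183.71], [283.0, 184.2]] res 0.13
boardF [[278.01, 253.21], [286.01, 253.24]] res 0.0
[[ 0.5959  0.1437  0.018 ]
 [ 0.5972 -0.0414  0.018 ]
 [ 0.4077 -0.0431  0.018 ]
 [ 0.4067  0.1402  0.018 ]]
w 0.18502288569133302 d 0.18947463047391347
yaw from back 0.006762193972953007
yaw left 0.018105292174234365
yaw right 0.009239886540373008 ctr [0.5018549  0.04985936 0.018     ]
lidR [[276.82, 239.98], [276.35, 253.01]] res 0.11
lidL [[221.08, 227.98], [220.4, 241.95]] res 0.08
lidF [[231.02, 254.43], [271.06, 256.13]] res 0.15
batten front [[224.96, 222.44], [272.97, 224.55]] res 0.12
batten rear [[225.01, 209.13], [253.01, 209.48]] res 0.1
R [[0.437, -0.0132, 0.102], [0.4047, -0.0123, 0.102]]
L [[0.4654, 0.1258, 0.102], [0.4307, 0.1264, 0.102]]
F [[0.4003, 0.0994, 0.102], [0.397, 0.0007, 0.102]]
bf [[0.4778, 0.1152, 0.116], [0.4739, -0.003, 0.116]]
bb [[0.5109, 0.116, 0.116], [0.5109, 0.0469, 0.116]]
lid FR [ 0.39653995 -0.01208617  0.102     ] FL [0.40120841 0.12699612 0.
[... 2998 characters left out ...]
/148 141/146 141/147 141/147 141/137 176/142 185/175 188/210
184/148 182/150 181/176 173/244 174/252 175/251 182/231 140/153 139/156 140/158 142/156 139/149 143/146 141/141 140/142 140/144 141/137 165/124 184/158 184/209
184/148 185/150 178/152 186/195 171/252 176/251 185/232 164/179 139/149 142/153 143/150 141/143 141/141 140/140 141/145 141/143 148/136 183/166 183/241 179/246
181/148 185/152 171/152 156/200 159/251 172/252 174/251 178/248 181/230 182/226 178/243 179/244 183/246 182/248 180/246 177/246 179/248 179/251 177/250 177/250
185/143 186/148 184/148 171/155 179/220 179/251 177/251 178/251 175/250 173/252 171/252 172/252 174/252 173/252 172/252 174/252 174/252 174/252 178/251 177/251
```

Run:
```python
from h import *
t,s=load('top0'),load('side0')
print('pull',onz(t,249.7,245.0,.136),tri(t,(249.7,245.2),s,(236.8,195.0)))
def L(d,n,a,b,ch,half,z):
    e,r=edge(d,a,b,ch,half=half); print(n,np.round(e,2).tolist(),round(float(r),2),np.round([onz(d,*p,z) for p in e],4).tolist()); return e
L(t,'kL end',(223,191),(223,195),2,3,.107);L(t,'kR end',(278.5,191),(278.5,195),2,3,.107)
L(t,'lid L',(223.5,215),(222.8,240),1,2,.102)
g=cv2.cvtColor(t['color'],cv2.COLOR_RGB2HSV)
print('top V rows 183-201 @cols'); 
for u in(228,232,246,252,270,275): print(u,[f'{int(g[v,u,0])}/{int(g[v,u,1])}/{int(g[v,u,2])}' for v in range(184,203)])
a=t['color'];b=s['color']
C=cv2.resize(b[172:242,245:315],(560,560),interpolation=cv2.INTER_CUBIC)[:,:,::-1]
cv2.imwrite('pics/crop1.png',C)
B0=np.array([.5019,.0499,0]);yaw=.009;R=cv2.Rodrigues(np.array([0,0,yaw]))[0]
for p in((.054,-.066,.0993),(.054,.066,.0993),(.065,-.066,.0993),(.043,-.066,.0993),(.054,-.066,.110)): P=B0+R@np.array(p); print(p,P.round(4),'top',proj(t,P).round(1),'side',proj(s,P).round(1),'crop',((proj(s,P)-[245,172]+.5)*8).round())
```

```text
pull [0.42188562 0.05276387 0.136     ] (array([0.42091366, 0.0528364 , 0.13458234]), np.float64(0.0011551295215088857))
kL end [[221.72, 191.46], [222.98, 195.01]] 0.09 [[0.557, 0.1264, 0.107], [0.548, 0.123, 0.107]]
kR end [[277.76, 191.11], [278.34, 195.02]] 0.09 [[0.5599, -0.0145, 0.107], [0.5499, -0.016, 0.107]]
lid L [[222.17, 214.96], [221.37, 239.95]] 0.14 [[0.4981, 0.124, 0.102], [0.4357, 0.1242, 0.102]]
top V rows 183-201 @cols
228 ['30/80/230', '33/57/255', '18/132/230', '18/129/230', '17/162/250', '13/190/134', '12/186/204', '14/184/235', '14/184/242', '15/180/246', '15/180/247', '13/184/231', '13/187/219', '12/187/164', '13/187/86', '19/164/255', '19/165/250', '18/164/247', '19/161/248']
232 ['31/82/230', '33/60/254', '18/136/227', '19/131/230', '17/162/250', '12/186/133', '13/184/211', '14/183/237', '14/181/244', '15/177/246', '15/179/247', '13/187/231', '13/186/214', '13/183/162', '13/189/96', '13/181/97', '12/181/83', '13/185/69', '12/175/70']
246 ['24/87/178', '21/124/246', '16/148/179', '16/146/185', '16/159/232', '13/193/184', '13/188/178', '13/191/180', '12/188/18
[... 763 characters left out ...]
20', '13/188/208', '13/183/236', '14/182/243', '15/178/246', '14/178/247', '13/188/231', '13/185/214', '13/183/160', '13/188/102', '20/164/255', '19/167/251', '19/166/250', '19/163/250']
(0.054, -0.066, 0.0993) [ 0.5565 -0.0156  0.0993] top [278.1 193. ] side [290.  210.9] crop [364. 315.]
(0.054, 0.066, 0.0993) [0.5553 0.1164 0.0993] top [226.  192.8] side [277.8 180.8] crop [266.  75.]
(0.065, -0.066, 0.0993) [ 0.5675 -0.0155  0.0993] top [278.1 188.8] side [293.8 210.1] crop [394. 309.]
(0.043, -0.066, 0.0993) [ 0.5455 -0.0157  0.0993] top [278.1 197.3] side [286.3 211.7] crop [334. 322.]
(0.054, -0.066, 0.11) [ 0.5565 -0.0156  0.11  ] top [278.2 192.2] side [290.  208.2] crop [364. 294.]
```

View pics/crop1.png

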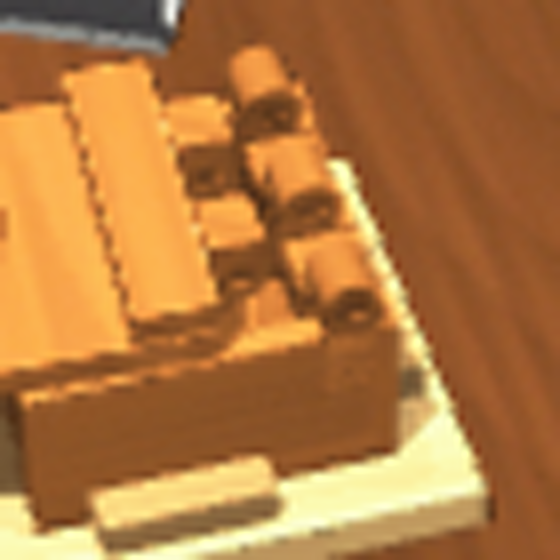

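The hinge's right mouth shows at side pixel (289,210), about 1.3 px from the top-view prediction. That fits the calibration error. The box centre is about (0.502, 0.050) with yaw 0.009, the lid yaw about -0.033, and the pull about (0.423, 0.053). Next I move over the pull.

>>> step_arm(increments=[{"xyz":[0,0,0],"turn":[0,0,-0.106],"claw":1},{"xyz":[0,0,0],"turn":[0,0,-0.106],"claw":1},{"xyz":[0,0,0],"turn":[0,0,-0.105],"claw":1},{"xyz":[-2.7,-4,0],"claw":1},{"xyz":[-2.7,-4,0],"claw":1},{"xyz":[-2.7,-4,0],"claw":1},{"xyz":[-2.7,-4,0],"claw":1},{"xyz":[-2.7,-4,0],"claw":1},{"xyz":[-2.7,-4,0],"claw":1},{"xyz":[-2.7,-4,0],"claw":1},{"xyz":[-2.7,-4,0],"claw":1},{"xyz":[-2.6,-4,0],"claw":1}])

```text
validation failed for argument at $.in...
```

>>> step_arm(increments=[{"xyz":[0,-4,0],"claw":1},{"xyz":[0,-4,0],"claw":1},{"xyz":[0,-3.9,0],"claw":1},{"xyz":[0,0,0],"claw":1},{"xyz":[0,0,0],"claw":1}])

```text
validation failed for argument at $.in...
```

```bash
cat >> h.py <<'E'
from scipy.spatial.transform import Rotation as Ro
def st():
    s=r.get_state(); R=Ro.from_quat(s['tool_rot']).as_matrix()
    print('t',round(s['time_s'],2),'p',s['ee_pos'].round(4),'yaw_y',round(float(np.arctan2(R[1,1],R[0,1])),4),'z',R[:,2].round(3),'gap',round(s['finger_gap'],4),'F',s['ft_force'].round(1),'T',s['ft_torque'].round(2),'g',round(s['grasp_force'],1)); return s,R
def need(P):
    s,R=st(); print('tool cm',(R.T@(np.array(P)-s['ee_pos'])*100).round(2))
E
python3 - <<'E'
from h import *
need([.423,.053,.117])
E
```

```text
t 0.1 p [0.1968 0.5397 0.2217] yaw_y 1.221 z [-0.001 -0.001 -1.   ] gap 0.0916 F [ 0.5 -0.2  0.4] T [ 0.02  0.04 -0.04] g 0.0
tool cm [-37.94 -37.95  10.52]
```

>>> step_arm(increments=[{"xyz":[0,0,0],"turn":[0,0,-0.106],"claw":1},{"xyz":[0,0,0],"turn":[0,0,-0.106],"claw":1},{"xyz":[0,0,0],"turn":[0,0,-0.105],"claw":1},{"xyz":[-2.7,-4,0],"turn":[0,0,0],"claw":1},{"xyz":[-2.7,-4,0],"turn":[0,0,0],"claw":1},{"xyz":[-2.7,-4,0],"turn":[0,0,0],"claw":1},{"xyz":[-2.7,-4,0],"turn":[0,0,0],"claw":1},{"xyz":[-2.7,-4,0],"turn":[0,0,0],"claw":1},{"xyz":[-2.7,-4,0],"turn":[0,0,0],"claw":1},{"xyz":[-2.7,-4,0],"turn":[0,0,0],"claw":1},{"xyz":[-2.7,-4,0],"turn":[0,0,0],"claw":1},{"xyz":[-2.6,-4,0],"turn":[0,0,0],"claw":1}])

```text
time_s: 1.3
ee_pos: [0.4276, 0.1705, 0.2224]
tool_rot: [0.016, 1.0, 0.0, -0.0]
ft_force: [0.6, 0.8, 0.3]
finger_gap: 0.092
grasp_force: 0.0
```

>>> step_arm(increments=[{"xyz":[0,-4,0],"turn":[0,0,0],"claw":1},{"xyz":[0,-4,0],"turn":[0,0,0],"claw":1},{"xyz":[0,-3.9,0],"turn":[0,0,0],"claw":1},{"xyz":[0,0,0],"turn":[0,0,0],"claw":1},{"xyz":[0,0,0],"turn":[0,0,0],"claw":1}])

```text
time_s: 1.8
ee_pos: [0.4231, 0.0533, 0.2224]
tool_rot: [0.017, 1.0, 0.0, -0.0]
ft_force: [-0.1, 0.5, -0.2]
finger_gap: 0.0916
grasp_force: 0.0
```

Run:
```python
from h import *
need([.423,.053,.117])
```

```text
t 1.8 p [0.4231 0.0533 0.2224] yaw_y 1.5358 z [-0.     0.001 -1.   ] gap 0.0916 F [-0.1  0.5 -0.2] T [ 0.07 -0.04 -0.  ] g 0.0
tool cm [ 0.   -0.03 10.54]
```

>>> step_arm(increments=[{"xyz":[0,0,4],"turn":[0,0,0],"claw":1},{"xyz":[0,0,4],"turn":[0,0,0],"claw":1},{"xyz":[0,0,2.5],"turn":[0,0,0],"claw":1},{"xyz":[0,0,0],"turn":[0,0,0],"claw":1},{"xyz":[0,0,0],"turn":[0,0,0],"claw":-1},{"xyz":[0,0,0],"turn":[0,0,0],"claw":-1},{"xyz":[0,0,0],"turn":[0,0,0],"claw":-1},{"xyz":[0,0,0],"turn":[0,0,0],"claw":-1},{"xyz":[0,0,0],"turn":[0,0,0],"claw":-1},{"xyz":[0,0,0],"turn":[0,0,0],"claw":-1},{"xyz":[0,0,0],"turn":[0,0,0],"claw":-1},{"xyz":[0,0,0],"turn":[0,0,0],"claw":-1}], grip_force=30)

```text
time_s: 3.0
ee_pos: [0.4232, 0.0534, 0.1176]
tool_rot: [0.016, 1.0, 0.0, -0.0]
ft_force: [-0.8, -0.6, 0.6]
finger_gap: 0.0301
grasp_force: 0.0
```

Run:
```python
from h import *
st()
t,s=snap('top','top1'),snap('side','side1')
a,b=t['color'],s['color']
A=cv2.resize(a[175:265,205:295],(400,400),interpolation=cv2.INTER_CUBIC); B=cv2.resize(b[165:255,215:305],(400,400),interpolation=cv2.INTER_CUBIC)
cv2.imwrite('pics/c2.png',np.hstack([A,B])[:,:,::-1])
```

```text
t 3.0 p [0.4232 0.0534 0.1176] yaw_y 1.5379 z [-0.  0. -1.] gap 0.0301 F [-0.8 -0.6  0.6] T [ 0.04 -0.01 -0.06] g 0.0
```

View pics/c2.png

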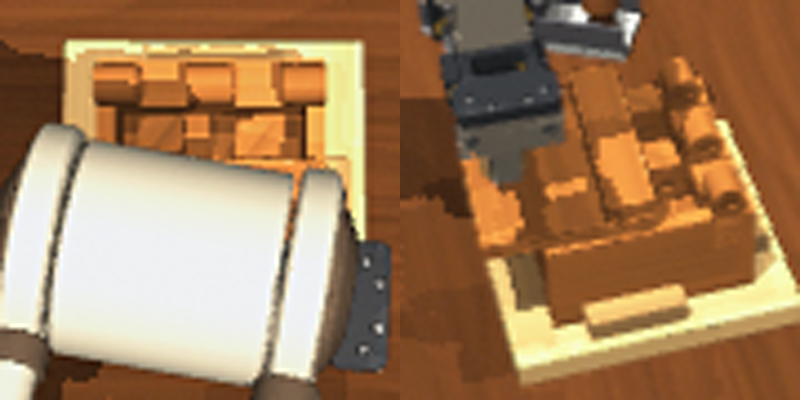

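The arm hides the lid from above, but the hinge row is still visible (z 185 to 200 rows). The fingers straddle the pull in the side view, and the gap is still closing.

>>> step_arm(increments=[{"xyz":[0,0,0],"turn":[0,0,0],"claw":-1},{"xyz":[0,0,0],"turn":[0,0,0],"claw":-1},{"xyz":[0,0,0],"turn":[0,0,0],"claw":-1},{"xyz":[0,0,0],"turn":[0,0,0],"claw":-1}])

```text
time_s: 3.5
ee_pos: [0.4232, 0.0535, 0.1176]
tool_rot: [0.016, 1.0, 0.0, -0.0]
ft_force: [-0.3, 0.4, -0.4]
finger_gap: 0.0196
grasp_force: 30.0
```

Run:
```python
from h import *
st()
```

```text
t 3.5 p [0.4232 0.0535 0.1176] yaw_y 1.538 z [-0.  0. -1.] gap 0.0196 F [-0.3  0.4 -0.4] T [ 0.13  0.01 -0.02] g 30.0
```

>>> step_arm(increments=[{"xyz":[0,0,0],"turn":[0,0,-0.021],"claw":-1},{"xyz":[0,0,0],"turn":[0,0,-0.021],"claw":-1},{"xyz":[-0.6,-0.1,0],"turn":[0,0,0],"claw":-1},{"xyz":[-0.6,-0.1,0],"turn":[0,0,0],"claw":-1},{"xyz":[-0.6,-0.1,0],"turn":[0,0,0],"claw":-1},{"xyz":[-0.6,-0.05,0],"turn":[0,0,0],"claw":-1},{"xyz":[0,0,0],"turn":[0,0,0],"claw":-1},{"xyz":[0,0,0],"turn":[0,0,0],"claw":-1}])

```text
time_s: 4.3
ee_pos: [0.4478, 0.0501, 0.1176]
tool_rot: [-0.005, 1.0, -0.0, 0.0]
ft_force: [2.1, -1.1, -0.2]
finger_gap: 0.02
grasp_force: 30.0
```

Run:
```python
from h import *
st()
t,s=snap('top','top2'),snap('side','side2')
a,b=t['color'],s['color']
A=cv2.resize(a[180:220,215:290],(750,400)if 0 else (400,213),interpolation=cv2.INTER_CUBIC); A=cv2.resize(a[180:220,215:290],(790,300),interpolation=cv2.INTER_CUBIC); B=cv2.resize(b[170:230,245:305],(300,300),interpolation=cv2.INTER_CUBIC)
B=np.pad(B,((0,0),(0,490),(0,0)))
cv2.imwrite('pics/c3.png',np.vstack([A,B])[:,:,::-1])
```

```text
t 4.3 p [0.4478 0.0501 0.1176] yaw_y 1.5799 z [ 0.001 -0.    -1.   ] gap 0.02 F [ 2.1 -1.1 -0.2] T [-0.04 -0.17  0.01] g 30.0
```

View pics/c3.png

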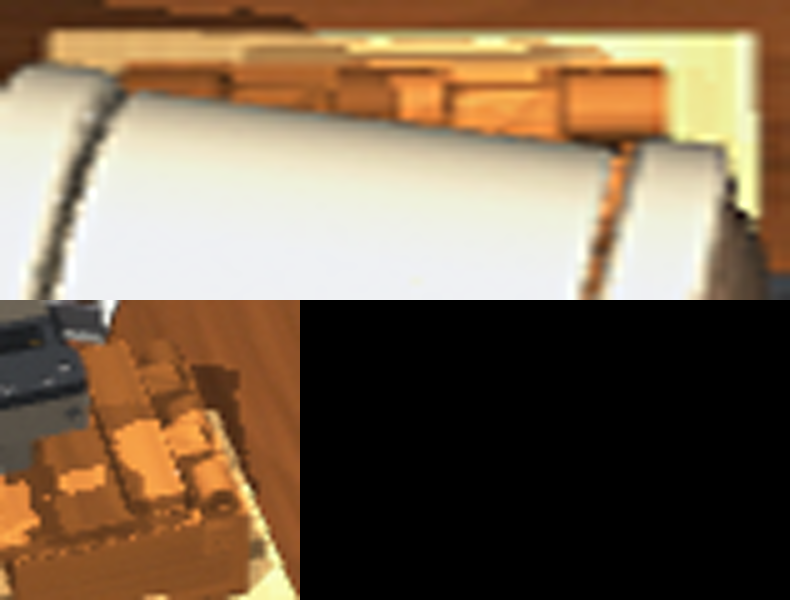

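The lid knuckle is entering the right gap next to the box's right knuckle, around crop (450-560, 70-130), and forces are small. I push on in small steps.

>>> step_arm(increments=[{"xyz":[-0.2,0,0],"turn":[0,0,0],"claw":-1},{"xyz":[-0.2,0,0],"turn":[0,0,0],"claw":-1},{"xyz":[-0.2,0,0],"turn":[0,0,0],"claw":-1},{"xyz":[-0.1,0,0],"turn":[0,0,0],"claw":-1},{"xyz":[0,0,0],"turn":[0,0,0],"claw":-1}])

```text
time_s: 4.9
ee_pos: [0.4545, 0.0503, 0.1176]
tool_rot: [-0.005, 1.0, 0.0, 0.0]
ft_force: [0.2, -0.1, 0.1]
finger_gap: 0.0198
grasp_force: 30.0
```

Run:
```python
from h import *
st()
```

```text
t 4.9 p [0.4545 0.0503 0.1176] yaw_y 1.5801 z [ 0.  0. -1.] gap 0.0198 F [ 0.2 -0.1  0.1] T [ 0.06  0.03 -0.06] g 30.0
```

>>> step_arm(increments=[{"xyz":[-0.1,0,0],"turn":[0,0,0],"claw":-1},{"xyz":[-0.1,0,0],"turn":[0,0,0],"claw":-1},{"xyz":[0,0,0],"turn":[0,0,0],"claw":-1}])

```text
time_s: 5.2
ee_pos: [0.4562, 0.0502, 0.1176]
tool_rot: [-0.005, 1.0, -0.0, -0.0]
ft_force: [-1.2, -0.5, 0.5]
finger_gap: 0.02
grasp_force: 30.0
```

Run:
```python
from h import *
st()
```

```text
t 5.2 p [0.4562 0.0502 0.1176] yaw_y 1.5801 z [-0. -0. -1.] gap 0.02 F [-1.2 -0.5  0.5] T [ 0.01  0.28 -0.02] g 30.0
```

>>> step_arm(increments=[{"xyz":[-0.1,0,0],"turn":[0,0,0],"claw":-1},{"xyz":[-0.05,0,0],"turn":[0,0,0],"claw":-1},{"xyz":[0,0,0],"turn":[0,0,0],"claw":-1}])

```text
time_s: 5.5
ee_pos: [0.4564, 0.0501, 0.1176]
tool_rot: [-0.005, 1.0, -0.0, -0.002]
ft_force: [-8.5, -1.1, 5.4]
finger_gap: 0.0201
grasp_force: 30.0
```

>>> step_arm(increments=[{"xyz":[-0.1,0,0],"turn":[0,0,0],"claw":-1},{"xyz":[0,0,0],"turn":[0,0,0],"claw":-1}])

```text
time_s: 5.7
ee_pos: [0.4564, 0.0501, 0.1176]
tool_rot: [-0.005, 1.0, -0.0, -0.003]
ft_force: [-12.8, -1.9, 9.3]
finger_gap: 0.0196
grasp_force: 30.0
```

Run:
```python
from h import *
st()
```

```text
t 5.7 p [0.4564 0.0501 0.1176] yaw_y 1.5809 z [-0.006 -0.001 -1.   ] gap 0.0196 F [-12.8  -1.9   9.3] T [-0.27  1.85  0.1 ] g 30.0
```

Hard contact came at tool x = 0.4564, as expected for the home stop. I back off 1 mm past the contact point to line the holes up, release, and rise.

>>> step_arm(increments=[{"xyz":[0.15,0,0],"turn":[0,0,0],"claw":-1},{"xyz":[0.15,0,0],"turn":[0,0,0],"claw":-1},{"xyz":[0.05,0,0],"turn":[0,0,0],"claw":-1},{"xyz":[0,0,0],"turn":[0,0,0],"claw":-1},{"xyz":[0,0,0],"turn":[0,0,0],"claw":-1}])

```text
time_s: 6.2
ee_pos: [0.4555, 0.0503, 0.1176]
tool_rot: [-0.005, 1.0, 0.0, 0.0]
ft_force: [0.9, 0.0, -1.0]
finger_gap: 0.0197
grasp_force: 30.0
```

Run:
```python
from h import *
st()
```

```text
t 6.2 p [0.4555 0.0503 0.1176] yaw_y 1.5799 z [ 0.  0. -1.] gap 0.0197 F [ 0.9  0.  -1. ] T [-0.06  0.03  0.05] g 30.0
```

>>> step_arm(increments=[{"xyz":[0,0,0],"turn":[0,0,0],"claw":0.2},{"xyz":[0,0,0],"turn":[0,0,0],"claw":0.2},{"xyz":[0,0,0],"turn":[0,0,0],"claw":0.2},{"xyz":[0,0,-1],"turn":[0,0,0],"claw":0.2},{"xyz":[0,0,-3],"turn":[0,0,0],"claw":0.2},{"xyz":[0,0,-4],"turn":[0,0,0],"claw":0.2},{"xyz":[0,0,-3],"turn":[0,0,0],"claw":0.2},{"xyz":[0,-4,0],"turn":[0,0,0],"claw":0.2},{"xyz":[0,-4,0],"turn":[0,0,0],"claw":0.2},{"xyz":[0,-4,0],"turn":[0,0,0],"claw":0.2},{"xyz":[0,-4,0],"turn":[0,0,0],"claw":0.2},{"xyz":[0,-4,0],"turn":[0,0,0],"claw":0.2}])

```text
time_s: 7.4
ee_pos: [0.4571, -0.1514, 0.2287]
tool_rot: [-0.005, 1.0, -0.0, 0.001]
ft_force: [0.2, 0.2, -0.2]
finger_gap: 0.0551
grasp_force: 0.0
```

>>> step_arm(increments=[{"xyz":[0,-4,0],"turn":[0,0,0],"claw":0.2},{"xyz":[0,-4,0],"turn":[0,0,0],"claw":0.2},{"xyz":[0,0,0],"turn":[0,0,0.14],"claw":0.2},{"xyz":[0,0,0],"turn":[0,0,0.14],"claw":0.2},{"xyz":[0,0,0],"turn":[0,0,0.14],"claw":0.2},{"xyz":[0,0,0],"turn":[0,0,0.14],"claw":0.2},{"xyz":[0,0,0],"turn":[0,0,0.14],"claw":0.2},{"xyz":[0,0,0],"turn":[0,0,0.14],"claw":0.2},{"xyz":[0,0,0],"turn":[0,0,0.14],"claw":0.2},{"xyz":[0,0,0],"turn":[0,0,0.14],"claw":0.2},{"xyz":[0,0,0],"turn":[0,0,0.14],"claw":0.2},{"xyz":[0,0,0],"turn":[0,0,0.14],"claw":0.2}])

```text
time_s: 8.6
ee_pos: [0.458, -0.2298, 0.2285]
tool_rot: [0.643, 0.766, 0.0, 0.0]
ft_force: [-0.5, 0.3, 1.0]
finger_gap: 0.055
grasp_force: 0.0
```

>>> step_arm(increments=[{"xyz":[0,0,0],"turn":[0,0,0.14],"claw":0.2},{"xyz":[0,0,0],"turn":[0,0,0.14],"claw":0.2},{"xyz":[0,0,0],"turn":[0,0,0.14],"claw":0.2},{"xyz":[0,0,0],"turn":[0,0,0.14],"claw":0.2},{"xyz":[0,0,0],"turn":[0,0,0.14],"claw":0.2},{"xyz":[0,0,0],"turn":[0,0,0.14],"claw":0.2},{"xyz":[0,0,0],"turn":[0,0,0.14],"claw":0.2},{"xyz":[0,0,0],"turn":[0,0,0.14],"claw":0.2},{"xyz":[0,0,0],"turn":[0,0,0.14],"claw":0.2},{"xyz":[0,0,0],"turn":[0,0,0.14],"claw":0.2},{"xyz":[0,0,0],"turn":[0,0,0.048],"claw":0.2},{"xyz":[0,0,0],"turn":[0,0,0],"claw":0.2}])

```text
time_s: 9.8
ee_pos: [0.458, -0.2298, 0.2284]
tool_rot: [0.989, 0.151, 0.0, 0.0]
ft_force: [0.7, -1.1, -0.8]
finger_gap: 0.0552
grasp_force: 0.0
```

Run:
```python
from h import *
t0,s0=load('top0'),load('side0')
P=np.load('pics/pin_top.npy');Q=np.load('pics/pin_side.npy')
a=[onz(t0,*p,.0317) for p in P]; b=[onz(s0,*p,.0317) for p in Q]
for A in(a,b):
    v=A[0]-A[1]; u=v/np.linalg.norm(v); print('tip',A[0].round(4),'end',A[1].round(4),'len',np.linalg.norm(v).round(4),'yaw',np.arctan2(v[1],v[0]).round(4),'headc',(A[1]+u*.016).round(4))
need([.4485,-.2885,.021])
# lid check
t=snap('top','top3'); s=snap('side','side3')
A=cv2.resize(t['color'][175:265,205:295],(400,400),interpolation=cv2.INTER_CUBIC); B=cv2.resize(s['color'][170:230,245:305],(400,400),interpolation=cv2.INTER_CUBIC)
cv2.imwrite('pics/c4.png',np.hstack([A,B])[:,:,::-1])
```

```text
tip [ 0.6    -0.2421  0.0317] end [ 0.4344 -0.2932  0.0317] len 0.1733 yaw 0.2998 headc [ 0.4497 -0.2885  0.0317]
tip [ 0.5973 -0.2379  0.0317] end [ 0.4318 -0.2906  0.0317] len 0.1737 yaw 0.3078 headc [ 0.447  -0.2857  0.0317]
t 9.8 p [ 0.458  -0.2298  0.2284] yaw_y -1.268 z [ 0.001 -0.001 -1.   ] gap 0.0552 F [ 0.7 -1.1 -0.8] T [-0.05  0.17  0.05] g 0.0
tool cm [-2.66  5.31 20.74]
```

View pics/c4.png

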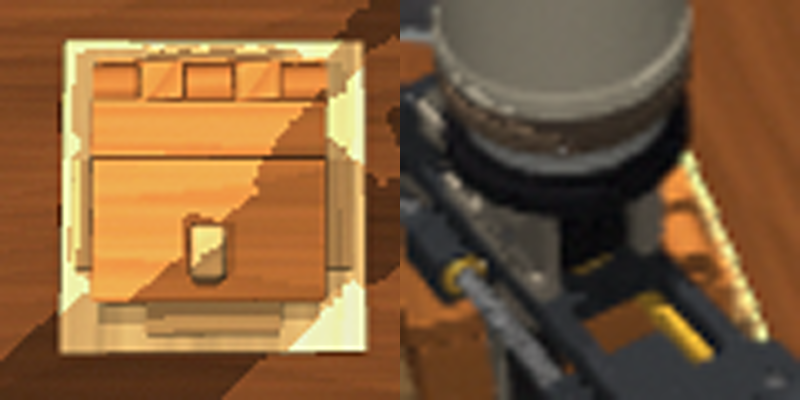

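The lid is home. All five knuckles line up in one row (top crop y≈80), lid edges square to the box. Next, the pin.

>>> step_arm(increments=[{"xyz":[-1.3,2.6,0],"turn":[0,0,0],"claw":0.2},{"xyz":[-1.3,2.6,0],"turn":[0,0,0],"claw":0.2},{"xyz":[0,0,4],"turn":[0,0,0],"claw":0.2},{"xyz":[0,0,4],"turn":[0,0,0],"claw":0.2},{"xyz":[0,0,4],"turn":[0,0,0],"claw":0.2},{"xyz":[0,0,3],"turn":[0,0,0],"claw":0.2},{"xyz":[0,0,0],"turn":[0,0,0],"claw":0.2}])

```text
time_s: 10.6
ee_pos: [0.4457, -0.2844, 0.0733]
tool_rot: [0.988, 0.151, -0.003, -0.004]
ft_force: [-0.3, 0.3, -0.4]
finger_gap: 0.055
grasp_force: 0.0
```

Run:
```python
from h import *
need([.4487,-.2875,.021])
s=snap('side','side4')
cv2.imwrite('pics/c5.png',cv2.resize(s['color'][250:340,240:360],(720,540),interpolation=cv2.INTER_CUBIC)[:,:,::-1])
```

```text
t 10.6 p [ 0.4457 -0.2844  0.0733] yaw_y -1.2672 z [-0.007  0.007 -1.   ] gap 0.055 F [-0.3  0.3 -0.4] T [-0.02  0.17  0.04] g 0.0
tool cm [0.21 0.43 5.22]
```

View pics/c5.png

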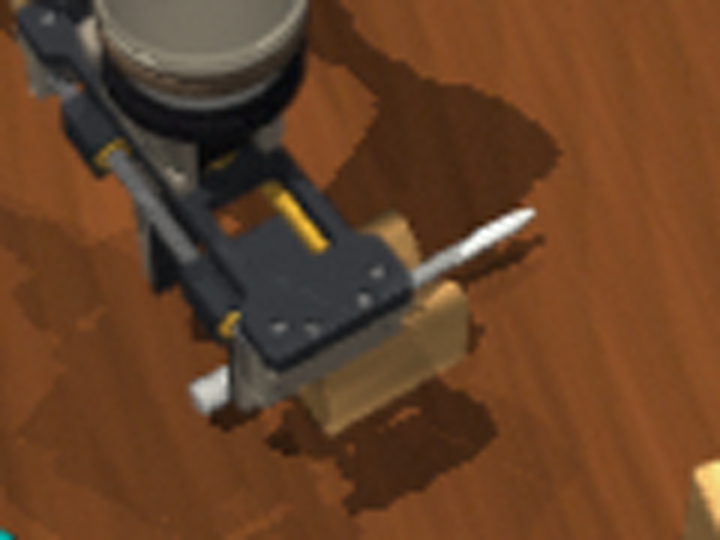

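The gripper straddles the head, with the pin head's end visible at crop (205,395). I let it settle, then descend.

>>> step_arm(increments=[{"xyz":[0,0,0],"turn":[0,0,0],"claw":0.2},{"xyz":[0,0,2],"turn":[0,0,0],"claw":0.2},{"xyz":[0,0,0],"turn":[0,0,0],"claw":0.2},{"xyz":[0,0,0],"turn":[0,0,0],"claw":0.2}])

```text
time_s: 11.05
ee_pos: [0.4493, -0.2878, 0.0593]
tool_rot: [0.989, 0.151, 0.001, 0.001]
ft_force: [0.1, -0.1, 0.8]
finger_gap: 0.055
grasp_force: 0.0
```

Run:
```python
from h import *
need([.4487,-.2875,.021])
```

```text
t 11.05 p [ 0.4493 -0.2878  0.0593] yaw_y -1.2677 z [ 0.002 -0.002 -1.   ] gap 0.055 F [ 0.1 -0.1  0.8] T [-0.05  0.15 -0.  ] g 0.0
tool cm [-0.05 -0.05  3.83]
```

>>> step_arm(increments=[{"xyz":[0,0,1.9],"turn":[0,0,0],"claw":0.2},{"xyz":[0,0,1.9],"turn":[0,0,0],"claw":0.2},{"xyz":[0,0,0],"turn":[0,0,0],"claw":0.2},{"xyz":[0,0,0],"turn":[0,0,0],"claw":-1},{"xyz":[0,0,0],"turn":[0,0,0],"claw":-1},{"xyz":[0,0,0],"turn":[0,0,0],"claw":-1},{"xyz":[0,0,0],"turn":[0,0,0],"claw":-1},{"xyz":[0,0,0],"turn":[0,0,0],"claw":-1},{"xyz":[0,0,0],"turn":[0,0,0],"claw":-1},{"xyz":[0,0,0],"turn":[0,0,0],"claw":-1},{"xyz":[0,0,0],"turn":[0,0,0],"claw":-1},{"xyz":[0,0,0],"turn":[0,0,0],"claw":-1}], grip_force=55)

```text
time_s: 12.25
ee_pos: [0.4488, -0.2875, 0.0199]
tool_rot: [0.989, 0.151, 0.0, 0.0]
ft_force: [0.6, -1.9, 1.3]
finger_gap: 0.0127
grasp_force: 55.0
```

Run:
```python
from h import *
need([.4487,-.2875,.021])
```

```text
t 12.25 p [ 0.4488 -0.2875  0.0199] yaw_y -1.2681 z [ 0.001 -0.001 -1.   ] gap 0.0127 F [ 0.6 -1.9  1.3] T [-0.29  0.05 -0.07] g 55.0
tool cm [-0.01 -0.   -0.11]
```

>>> step_arm(increments=[{"xyz":[0,0,-1],"turn":[0,0,0],"claw":-1},{"xyz":[0,0,-2],"turn":[0,0,0],"claw":-1},{"xyz":[0,0,-3],"turn":[0,0,0],"claw":-1},{"xyz":[0,0,-3],"turn":[0,0,0],"claw":-1},{"xyz":[0,0,-2],"turn":[0,0,0],"claw":-1},{"xyz":[0,0,-1],"turn":[0,0,0],"claw":-1},{"xyz":[0,0,0],"turn":[0,0,-0.1],"claw":-1},{"xyz":[0,0,0],"turn":[0,0,-0.1],"claw":-1},{"xyz":[0,0,0],"turn":[0,0,-0.1],"claw":-1},{"xyz":[0,0,0],"turn":[0,0,-0.1],"claw":-1},{"xyz":[0,0,0],"turn":[0,0,-0.1],"claw":-1},{"xyz":[0,0,0],"turn":[0,0,-0.1],"claw":-1}])

```text
time_s: 13.45
ee_pos: [0.4478, -0.2863, 0.1386]
tool_rot: [0.899, 0.438, -0.0, -0.001]
ft_force: [0.1, 0.3, -1.0]
finger_gap: 0.0121
grasp_force: 55.0
```

>>> step_arm(increments=[{"xyz":[0,0,0],"turn":[0,0,-0.1],"claw":-1},{"xyz":[0,0,0],"turn":[0,0,-0.1],"claw":-1},{"xyz":[0,0,0],"turn":[0,0,-0.1],"claw":-1},{"xyz":[0,0,0],"turn":[0,0,-0.1],"claw":-1},{"xyz":[0,0,0],"turn":[0,0,-0.1],"claw":-1},{"xyz":[0,0,0],"turn":[0,0,-0.1],"claw":-1},{"xyz":[0,0,0],"turn":[0,0,-0.077],"claw":-1},{"xyz":[0,0,0],"turn":[0,0,0],"claw":-1},{"xyz":[0,0,0],"turn":[0,0,0],"claw":-1}])

```text
time_s: 14.35
ee_pos: [0.4481, -0.2866, 0.139]
tool_rot: [0.705, 0.71, 0.0, -0.001]
ft_force: [-0.2, 0.6, -1.5]
finger_gap: 0.0123
grasp_force: 55.0
```

Run:
```python
from h import *
need([.555,-.195,.0875])
```

```text
t 14.35 p [ 0.4481 -0.2866  0.139 ] yaw_y 0.0072 z [-0.001  0.001 -1.   ] gap 0.0123 F [-0.2  0.6 -1.5] T [-0.06  0.06 -0.02] g 55.0
tool cm [ 9.08 10.76  5.15]
```

>>> step_arm(increments=[{"xyz":[1.5,1.8,0],"turn":[0,0,0],"claw":-1},{"xyz":[1.5,1.8,0],"turn":[0,0,0],"claw":-1},{"xyz":[1.5,1.8,0],"turn":[0,0,0],"claw":-1},{"xyz":[1.5,1.8,0],"turn":[0,0,0],"claw":-1},{"xyz":[1.5,1.8,0],"turn":[0,0,0],"claw":-1},{"xyz":[1.5,1.7,0],"turn":[0,0,0],"claw":-1},{"xyz":[0,0,1.7],"turn":[0,0,0],"claw":-1},{"xyz":[0,0,1.7],"turn":[0,0,0],"claw":-1},{"xyz":[0,0,1.7],"turn":[0,0,0],"claw":-1},{"xyz":[0,0,0],"turn":[0,0,0],"claw":-1},{"xyz":[0,0,0],"turn":[0,0,0],"claw":-1},{"xyz":[0,0,0],"turn":[0,0,0],"claw":-1}])

```text
time_s: 15.55
ee_pos: [0.5554, -0.1966, 0.0898]
tool_rot: [0.704, 0.71, 0.0, 0.001]
ft_force: [-0.2, 0.8, -0.7]
finger_gap: 0.0125
grasp_force: 55.0
```

Run:
```python
from h import *
st()
t=snap('top','top5'); s=snap('side','side5')
A=cv2.resize(t['color'][170:230,255:335],(400,300),interpolation=cv2.INTER_CUBIC); B=cv2.resize(s['color'][170:260,250:350],(400,360),interpolation=cv2.INTER_CUBIC)
A=np.pad(A,((0,60),(0,0),(0,0)))
cv2.imwrite('pics/c6.png',np.hstack([A,B])[:,:,::-1])
```

```text
t 15.55 p [ 0.5554 -0.1966  0.0898] yaw_y 0.0084 z [ 0.002 -0.001 -1.   ] gap 0.0125 F [-0.2  0.8 -0.7] T [-0.14  0.08  0.01] g 55.0
```

View pics/c6.png

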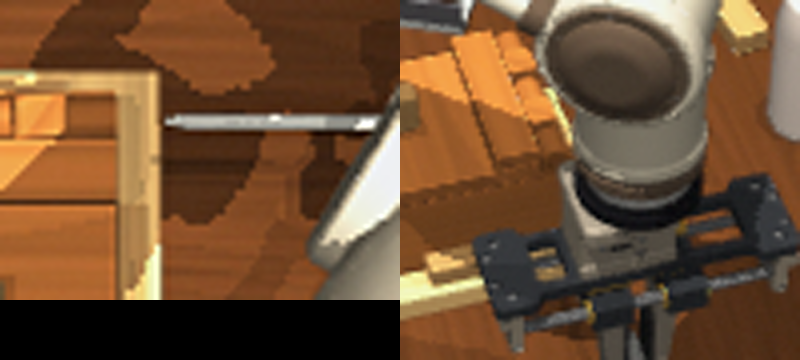

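In the top crop the pin points at the hinge mouth with its tip at (288,194.5), and the knuckle centre is near row 193.2. The hand hides the pin in the side view. I measure the offset by code.

Run:
```python
from h import *
st()
t=snap('top','top6'); c=cv2.cvtColor(t['color'],cv2.COLOR_RGB2HSV)
m=((c[186:204,282:335,1]<90)&(c[186:204,282:335,2]>100))
w=np.where(m,1.,0)
for u in range(0,46,3): k=np.where(m[:,u])[0]; print(282+u,(186+k.mean()).round(2) if len(k) else None,len(k),end=' | ')
print()
k=[(282+u,186+np.where(m[:,u])[0].mean()) for u in range(10,34) if m[:,u].any()]; k=np.array(k); f=np.polyfit(*k.T,1); print('fit slope',f[0],'at 290',np.polyval(f,290))
P=[onz(t,u,np.polyval(f,u),.1) for u in(290,318)]; v=P[0]-P[1]; print(np.round(P,4),'pin yaw',np.arctan2(v[1],v[0])-np.pi/2)
# knuckle edges: dark seams
for u in range(264,277,3): print(u,[int(c[v,u,2]) for v in range(184,204)])
def L(n,a,b,ch,half,z):
    e,r=edge(t,a,b,ch,half=half); print(n,np.round(e,2).tolist(),round(float(r),2),np.round([onz(t,*p,z) for p in e],4).tolist())
L('back seam',(266,188.5),(276,188.6),0,2,.0993);L('front seam',(266,197.5),(276,197.5),0,2,.0993)
```

```text
t 15.65 p [ 0.5554 -0.1966  0.0898] yaw_y 0.0086 z [ 0.002 -0.001 -1.   ] gap 0.0123 F [ 0.6  0.2 -1.5] T [-0.08  0.06  0.03] g 55.0
282 None 0 | 285 None 0 | 288 193.5 2 | 291 193.5 2 | 294 194.0 3 | 297 194.0 3 | 300 194.0 3 | 303 194.0 3 | 306 194.0 3 | 309 194.0 3 | 312 194.0 3 | 315 194.0 3 | 318 194.0 3 | 321 194.0 3 | 324 194.0 3 | 327 196.25 4 | 
fit slope -1.0257041006543027e-15 at 290 194.00000000000006
[[ 0.5543 -0.046   0.1   ]
 [ 0.5553 -0.1175  0.1   ]] pin yaw 0.014195463558809518
264 [152, 213, 176, 174, 166, 247, 242, 233, 233, 237, 241, 243, 245, 160, 249, 172, 163, 173, 180, 182]
267 [161, 224, 180, 181, 182, 235, 235, 229, 229, 229, 230, 231, 169, 92, 189, 164, 166, 176, 181, 183]
270 [151, 221, 216, 218, 187, 119, 129, 149, 156, 158, 159, 137, 124, 115, 192, 163, 168, 177, 179, 182]
273 [161, 233, 227, 230, 195, 116, 130, 149, 156, 158, 156, 135, 120, 107, 191, 165, 170, 174, 178, 182]
276 [153, 222, 217, 220, 183, 109, 131, 150, 155, 157, 154, 133, 118, 106, 191, 164, 170, 176, 180, 183]
back seam [[266.0, 188.11], [276.0, 188.11]] 0.01 [[0.5688, 0.0152, 0.0993], [0.5692, -0.0102, 0.0993]]
front seam [[266.0, 197.35], [276.0, 197.39]] 0.02 [[0.5449, 0.015, 0.0993], [0.5451, -0.0104, 0.0993]]
```

>>> step_arm(increments=[{"xyz":[0,0.2,0.22],"turn":[0,0,0.003],"claw":-1},{"xyz":[0,0,0],"turn":[0,0,0],"claw":-1},{"xyz":[0,0,0],"turn":[0,0,0],"claw":-1}])

```text
time_s: 16.0
ee_pos: [0.5567, -0.1961, 0.0863]
tool_rot: [0.705, 0.709, -0.0, -0.0]
ft_force: [-0.0, 0.5, -1.2]
finger_gap: 0.0124
grasp_force: 55.0
```

```bash
cat > m.py <<'E'
from h import *
import sys
st()
t=snap('top','top'+sys.argv[1]); im=cv2.cvtColor(t['color'],cv2.COLOR_RGB2HSV)[...,1].astype(float)  # saturation: pin low
c=[]
for u in range(int(sys.argv[2]),int(sys.argv[3])):
    w=np.clip(150-im[188:202,u],0,None); w=np.where(w>20,w,0)
    if w.sum()>0: c.append((u,(w@np.arange(188,202))/w.sum()))
c=np.array(c); f=np.polyfit(*c.T,1); print(c[::3].round(2).tolist())
for u in c[[0,-1],0]: print(u,np.polyval(f,u).round(2),onz(t,u,np.polyval(f,u),.0993).round(4))
E
python3 m.py 7 292 322
```

```text
t 16.0 p [ 0.5567 -0.1961  0.0863] yaw_y 0.006 z [-0.  0. -1.] gap 0.0124 F [-0.   0.5 -1.2] T [-0.08  0.09 -0.04] g 55.0
[[292.0, 193.31], [295.0, 193.41], [298.0, 193.44], [301.0, 193.46], [304.0, 193.61], [307.0, 193.62], [310.0, 193.56], [313.0, 193.62], [316.0, 193.71], [319.0, 193.79]]
292.0 193.32 [ 0.5562 -0.0511  0.0993]
321.0 193.8 [ 0.556  -0.1253  0.0993]
```

>>> step_arm(increments=[{"xyz":[0.5,0,-0.1],"turn":[0,0,-0.006],"claw":-1},{"xyz":[0.5,0,0],"turn":[0,0,0],"claw":-1},{"xyz":[0.5,0,0],"turn":[0,0,0],"claw":-1},{"xyz":[0.5,0,0],"turn":[0,0,0],"claw":-1},{"xyz":[0.3,0,0],"turn":[0,0,0],"claw":-1},{"xyz":[0.3,0,0],"turn":[0,0,0],"claw":-1},{"xyz":[0.2,0,0],"turn":[0,0,0],"claw":-1},{"xyz":[0,0,0],"turn":[0,0,0],"claw":-1}])

```text
time_s: 16.85
ee_pos: [0.5564, -0.1679, 0.0874]
tool_rot: [0.703, 0.711, -0.0, -0.0]
ft_force: [0.6, -0.4, -1.1]
finger_gap: 0.0123
grasp_force: 55.0
```

```bash
python3 m.py 8 281 312
```

```text
t 16.85 p [ 0.5564 -0.1679  0.0874] yaw_y 0.0123 z [-0.  0. -1.] gap 0.0123 F [ 0.6 -0.4 -1.1] T [-0.09  0.06  0.01] g 55.0
[[281.0, 193.64], [284.0, 193.64], [287.0, 193.77], [290.0, 193.77], [293.0, 193.77], [296.0, 193.76], [299.0, 193.78], [302.0, 193.76], [305.0, 193.76], [308.0, 193.8], [311.0, 194.02]]
281.0 193.69 [ 0.5549 -0.0231  0.0993]
311.0 193.87 [ 0.5555 -0.0997  0.0993]
```

>>> step_arm(increments=[{"xyz":[0.2,0.1,0],"turn":[0,0,0.003],"claw":-1},{"xyz":[0.3,0,0],"turn":[0,0,0],"claw":-1},{"xyz":[0.3,0,0],"turn":[0,0,0],"claw":-1},{"xyz":[0.3,0,0],"turn":[0,0,0],"claw":-1},{"xyz":[0,0,0],"turn":[0,0,0],"claw":-1}])

```text
time_s: 17.4
ee_pos: [0.5573, -0.1566, 0.0874]
tool_rot: [0.704, 0.71, 0.0, -0.0]
ft_force: [-0.0, -0.3, -0.8]
finger_gap: 0.0126
grasp_force: 55.0
```

```bash
python3 m.py 9 281 306
```

```text
t 17.4 p [ 0.5573 -0.1566  0.0874] yaw_y 0.0095 z [-0.  0. -1.] gap 0.0126 F [-0.  -0.3 -0.8] T [-0.04  0.08  0.02] g 55.0
[[281.0, 192.99], [284.0, 192.96], [287.0, 192.97], [290.0, 193.07], [293.0, 193.06], [296.0, 193.06], [299.0, 193.07], [302.0, 193.07], [305.0, 193.3]]
281.0 192.96 [ 0.5568 -0.0231  0.0993]
305.0 193.16 [ 0.5571 -0.0843  0.0993]
```

>>> step_arm(increments=[{"xyz":[0.3,0,0],"turn":[0,0,0],"claw":-1},{"xyz":[0.3,0,0],"turn":[0,0,0],"claw":-1},{"xyz":[0.3,0,0],"turn":[0,0,0],"claw":-1},{"xyz":[0.3,0,0],"turn":[0,0,0],"claw":-1},{"xyz":[0.3,0,0],"turn":[0,0,0],"claw":-1},{"xyz":[0.3,0,0],"turn":[0,0,0],"claw":-1},{"xyz":[0.3,0,0],"turn":[0,0,0],"claw":-1},{"xyz":[0.3,0,0],"turn":[0,0,0],"claw":-1},{"xyz":[0,0,0],"turn":[0,0,0],"claw":-1}])

```text
time_s: 18.35
ee_pos: [0.5571, -0.1327, 0.0874]
tool_rot: [0.704, 0.71, 0.0, -0.0]
ft_force: [0.8, -0.0, -0.7]
finger_gap: 0.0129
grasp_force: 55.0
```

```bash
python3 m.py 10 281 298
python3 - <<'E'
from h import *
c=cv2.cvtColor(load('top10')['color'],cv2.COLOR_RGB2HSV)
for v in range(190,197): print(v,[int(x) for x in c[v,262:286,1]])
E
```

```text
t 18.35 p [ 0.5571 -0.1327  0.0874] yaw_y 0.0094 z [-0.  0. -1.] gap 0.0129 F [ 0.8 -0.  -0.7] T [-0.12  0.09  0.03] g 55.0
[[281.0, 192.4], [284.0, 192.96], [287.0, 193.06], [290.0, 193.05], [293.0, 193.11], [296.0, 195.44]]
281.0 192.17 [ 0.5588 -0.023   0.0993]
297.0 194.44 [ 0.5535 -0.0639  0.0993]
190 [188, 188, 187, 187, 184, 186, 186, 191, 189, 187, 189, 187, 188, 188, 186, 192, 159, 137, 136, 136, 137, 136, 136, 127]
191 [191, 188, 186, 183, 190, 188, 185, 190, 194, 186, 190, 182, 187, 182, 189, 186, 156, 132, 134, 134, 134, 130, 132, 130]
192 [189, 187, 180, 188, 189, 152, 111, 181, 193, 190, 188, 188, 188, 189, 187, 196, 110, 10, 3, 1, 0, 4, 3, 47]
193 [184, 187, 190, 189, 190, 151, 101, 180, 185, 185, 185, 188, 185, 184, 187, 191, 102, 15, 18, 19, 20, 19, 17, 17]
194 [187, 182, 192, 190, 189, 155, 103, 179, 189, 185, 184, 187, 181, 183, 187, 198, 116, 19, 16, 17, 16, 21, 19, 19]
195 [185, 185, 187, 188, 189, 189, 192, 184, 185, 186, 186, 186, 184, 189, 190, 194, 166, 125, 131, 129, 133, 135, 132, 131]
196 [186, 183, 188, 185, 186, 185, 188, 185, 187, 186, 185, 183, 185, 189, 184, 183, 153, 133, 136, 134, 133, 134, 135, 130]
```

The pin is visible in the gap between knuckles at (267-268, 192-194) and force is near zero. It's threading, so I continue.

>>> step_arm(increments=[{"xyz":[0.4,0,0],"turn":[0,0,0],"claw":-1},{"xyz":[0.4,0,0],"turn":[0,0,0],"claw":-1},{"xyz":[0.4,0,0],"turn":[0,0,0],"claw":-1},{"xyz":[0.4,0,0],"turn":[0,0,0],"claw":-1},{"xyz":[0.4,0,0],"turn":[0,0,0],"claw":-1},{"xyz":[0.4,0,0],"turn":[0,0,0],"claw":-1},{"xyz":[0.4,0,0],"turn":[0,0,0],"claw":-1},{"xyz":[0,0,0],"turn":[0,0,0],"claw":-1}])

```text
time_s: 19.2
ee_pos: [0.5568, -0.1045, 0.0874]
tool_rot: [0.704, 0.71, 0.0, -0.0]
ft_force: [0.0, -1.0, -0.6]
finger_gap: 0.0123
grasp_force: 55.0
```

```bash
python3 -c "
from h import *
st()"
```

```text
t 19.2 p [ 0.5568 -0.1045  0.0874] yaw_y 0.0096 z [-0.  0. -1.] gap 0.0123 F [ 0.  -1.  -0.6] T [-0.09  0.11  0.07] g 55.0
```

>>> step_arm(increments=[{"xyz":[0.4,0,0],"turn":[0,0,0],"claw":-1},{"xyz":[0.4,0,0],"turn":[0,0,0],"claw":-1},{"xyz":[0.4,0,0],"turn":[0,0,0],"claw":-1},{"xyz":[0.4,0,0],"turn":[0,0,0],"claw":-1},{"xyz":[0.4,0,0],"turn":[0,0,0],"claw":-1},{"xyz":[0.4,0,0],"turn":[0,0,0],"claw":-1},{"xyz":[0,0,0],"turn":[0,0,0],"claw":-1}])

```text
time_s: 19.9
ee_pos: [0.5566, -0.0805, 0.0874]
tool_rot: [0.704, 0.71, 0.0, -0.0]
ft_force: [0.2, -0.7, -0.9]
finger_gap: 0.0123
grasp_force: 55.0
```

```bash
python3 -c "
from h import *
st()"
```

```text
t 19.9 p [ 0.5566 -0.0805  0.0874] yaw_y 0.0095 z [-0.  0. -1.] gap 0.0123 F [ 0.2 -0.7 -0.9] T [-0.12  0.14  0.03] g 55.0
```

>>> step_arm(increments=[{"xyz":[0.4,0,0],"turn":[0,0,0],"claw":-1},{"xyz":[0.4,0,0],"turn":[0,0,0],"claw":-1},{"xyz":[0.4,0,0],"turn":[0,0,0],"claw":-1},{"xyz":[0.4,0,0],"turn":[0,0,0],"claw":-1},{"xyz":[0.4,0,0],"turn":[0,0,0],"claw":-1},{"xyz":[0.4,0,0],"turn":[0,0,0],"claw":-1},{"xyz":[0.4,0,0],"turn":[0,0,0],"claw":-1},{"xyz":[0.4,0,0],"turn":[0,0,0],"claw":-1},{"xyz":[0.4,0,0],"turn":[0,0,0],"claw":-1},{"xyz":[0.3,0,0],"turn":[0,0,0],"claw":-1},{"xyz":[0.3,0,0],"turn":[0,0,0],"claw":-1},{"xyz":[0,0,0],"turn":[0,0,0],"claw":-1}])

```text
time_s: 21.1
ee_pos: [0.5562, -0.0387, 0.0874]
tool_rot: [0.704, 0.71, 0.0, -0.0]
ft_force: [-0.4, -0.2, -0.5]
finger_gap: 0.0123
grasp_force: 55.0
```

```bash
python3 -c "
from h import *
st()"
```

```text
t 21.1 p [ 0.5562 -0.0387  0.0874] yaw_y 0.0093 z [-0.  0. -1.] gap 0.0123 F [-0.4 -0.2 -0.5] T [-0.06  0.15  0.04] g 55.0
```

>>> step_arm(increments=[{"xyz":[0.2,0,0],"turn":[0,0,0],"claw":-1},{"xyz":[0.2,0,0],"turn":[0,0,0],"claw":-1},{"xyz":[0.1,0,0],"turn":[0,0,0],"claw":-1},{"xyz":[0,0,0],"turn":[0,0,0],"claw":-1}])

```text
time_s: 21.5
ee_pos: [0.5562, -0.034, 0.0874]
tool_rot: [0.704, 0.71, 0.0, -0.0]
ft_force: [0.7, -0.1, -1.0]
finger_gap: 0.0127
grasp_force: 55.0
```

```bash
python3 -c "
from h import *
st()"
```

```text
t 21.5 p [ 0.5562 -0.034   0.0874] yaw_y 0.009 z [ 0.  0. -1.] gap 0.0127 F [ 0.7 -0.1 -1. ] T [-0.06  0.13  0.  ] g 55.0
```

>>> step_arm(increments=[{"xyz":[0.1,0,0],"turn":[0,0,0],"claw":-1},{"xyz":[0.1,0,0],"turn":[0,0,0],"claw":-1},{"xyz":[0.1,0,0],"turn":[0,0,0],"claw":-1},{"xyz":[0,0,0],"turn":[0,0,0],"claw":-1}])

```text
time_s: 21.9
ee_pos: [0.5562, -0.032, 0.0874]
tool_rot: [0.704, 0.71, -0.001, 0.001]
ft_force: [0.0, -4.9, -1.3]
finger_gap: 0.0122
grasp_force: 55.0
```

>>> step_arm(increments=[{"xyz":[0.1,0,0],"turn":[0,0,0],"claw":-1},{"xyz":[0.1,0,0],"turn":[0,0,0],"claw":-1},{"xyz":[0,0,0],"turn":[0,0,0],"claw":-1}])

```text
time_s: 22.2
ee_pos: [0.5562, -0.0319, 0.0875]
tool_rot: [0.704, 0.71, -0.002, 0.002]
ft_force: [-1.0, -11.2, -2.9]
finger_gap: 0.0126
grasp_force: 55.0
```

```bash
python3 -c "
from h import *
st()"
```

```text
t 22.2 p [ 0.5562 -0.0319  0.0875] yaw_y 0.0093 z [ 0.    -0.005 -1.   ] gap 0.0126 F [ -1.  -11.2  -2.9] T [-2.04  0.22 -0.02] g 55.0
```

Contact at y = -0.032, matching the predicted shoulder-home position (-0.0316), with 11 N. I relax the arm, release and rise.

>>> step_arm(increments=[{"xyz":[-0.15,0,0],"turn":[0,0,0],"claw":-1},{"xyz":[-0.12,0,0],"turn":[0,0,0],"claw":-1},{"xyz":[0,0,0],"turn":[0,0,0],"claw":-1},{"xyz":[0,0,0],"turn":[0,0,0],"claw":0},{"xyz":[0,0,0],"turn":[0,0,0],"claw":0},{"xyz":[0,0,0],"turn":[0,0,0],"claw":0},{"xyz":[0,0,-1],"turn":[0,0,0],"claw":0},{"xyz":[0,0,-3],"turn":[0,0,0],"claw":0},{"xyz":[0,0,-4],"turn":[0,0,0],"claw":0},{"xyz":[0,0,-4],"turn":[0,0,0],"claw":0},{"xyz":[0,0,0],"turn":[0,0,0],"claw":0}])

```text
time_s: 23.3
ee_pos: [0.5601, -0.0326, 0.2153]
tool_rot: [0.704, 0.71, 0.003, 0.006]
ft_force: [0.6, -0.6, 0.8]
finger_gap: 0.0459
grasp_force: 0.0
```

Run:
```python
from h import *
st(); print(r.get_state()['q'].round(2))
t=snap('top','top11'); s=snap('side','side11')
for n,d,x,y,w,h in(('top',t,205,180,90,30),('side',s,270,170,50,60)):
    c=cv2.cvtColor(d['color'],cv2.COLOR_RGB2HSV); m=(c[y:y+h,x:x+w,1]<90)&(c[y:y+h,x:x+w,2]>90); print(n); print('\n'.join(''.join('#' if q else '.' for q in rw) for rw in m))
```

```text
t 23.3 p [ 0.5601 -0.0326  0.2153] yaw_y 0.0093 z [ 0.013 -0.003 -1.   ] gap 0.0459 F [ 0.6 -0.6  0.8] T [-0.09  0.01  0.01] g 0.0
[-0.27  0.12  1.66  0.    1.35 -0.28]
top
.....................................................#..................#######...........
.....................................................#..................########..........
........................................................................##########........
........................................................................###############...
.................................###....####.............................#################
...................................##.#########.....................###...................
.....................................############...................###.....#.............
.....................................############...........................#.............
....................................##############..........................#.............
....................................###############.......................................
.................
[... 4167 characters left out ...]
......#####..........................
...................#####..........................
...................#####..........................
....................###...........................
..................................................
..................................................
..................................................
..................................................
..................................................
.............................###..................
..............................##..................
..............................###.................
..............................###.................
...............................##.................
```

The pin tip stands out past the left knuckle at (223-225, 193-194), and the head sits at the right mouth (side 290,215). Step 2 looks done, so I turn for the pull.

>>> step_arm(increments=[{"xyz":[0,0,0],"turn":[0,0,-0.143],"claw":0},{"xyz":[0,0,0],"turn":[0,0,-0.143],"claw":0},{"xyz":[0,0,0],"turn":[0,0,-0.143],"claw":0},{"xyz":[0,0,0],"turn":[0,0,-0.143],"claw":0},{"xyz":[0,0,0],"turn":[0,0,-0.143],"claw":0},{"xyz":[0,0,0],"turn":[0,0,-0.143],"claw":0},{"xyz":[0,0,0],"turn":[0,0,-0.143],"claw":0},{"xyz":[0,0,0],"turn":[0,0,-0.143],"claw":0},{"xyz":[0,0,0],"turn":[0,0,-0.143],"claw":0},{"xyz":[0,0,0],"turn":[0,0,-0.143],"claw":0},{"xyz":[0,0,0],"turn":[0,0,-0.141],"claw":0},{"xyz":[0,0,0],"turn":[0,0,0],"claw":0}])

```text
time_s: 24.6
ee_pos: [0.5551, -0.0314, 0.2055]
tool_rot: [-0.005, 1.0, 0.001, -0.002]
ft_force: [-0.5, 0.2, 1.3]
finger_gap: 0.0455
grasp_force: 0.0
```

```bash
python3 -c "
from h import *
need([.4555,.0503,.119])"
```

```text
t 24.6 p [ 0.5551 -0.0314  0.2055] yaw_y 1.5804 z [-0.003  0.001 -1.   ] gap 0.0455 F [-0.5  0.2  1.3] T [ 0.03  0.01 -0.01] g 0.0
tool cm [9.85 8.26 8.69]
```

>>> step_arm(increments=[{"xyz":[2,1.65,0],"turn":[0,0,0],"claw":0},{"xyz":[2,1.65,0],"turn":[0,0,0],"claw":0},{"xyz":[2,1.65,0],"turn":[0,0,0],"claw":0},{"xyz":[2,1.65,0],"turn":[0,0,0],"claw":0},{"xyz":[1.9,1.6,0],"turn":[0,0,0],"claw":0},{"xyz":[0,0,0],"turn":[0,0,0],"claw":0},{"xyz":[0,0,2],"turn":[0,0,0],"claw":0},{"xyz":[0,0,2],"turn":[0,0,0],"claw":0},{"xyz":[0,0,0],"turn":[0,0,0],"claw":0},{"xyz":[0,0,0],"turn":[0,0,0],"claw":0}])

```text
time_s: 25.6
ee_pos: [0.4565, 0.0489, 0.1672]
tool_rot: [-0.004, 1.0, 0.0, -0.001]
ft_force: [0.6, 0.4, 0.7]
finger_gap: 0.0456
grasp_force: 0.0
```

```bash
python3 -c "
from h import *
need([.4555,.0503,.119])"
```

```text
t 25.6 p [0.4565 0.0489 0.1672] yaw_y 1.5783 z [-0.001  0.    -1.   ] gap 0.0456 F [0.6 0.4 0.7] T [ 0.06 -0.02 -0.04] g 0.0
tool cm [0.09 0.14 4.82]
```

>>> step_arm(increments=[{"xyz":[0.05,0.12,1.6],"turn":[0,0,0],"claw":0},{"xyz":[0,0,1.6],"turn":[0,0,0],"claw":0},{"xyz":[0,0,1.6],"turn":[0,0,0],"claw":0},{"xyz":[0,0,0],"turn":[0,0,0],"claw":0},{"xyz":[0,0,0],"turn":[0,0,0],"claw":-1},{"xyz":[0,0,0],"turn":[0,0,0],"claw":-1},{"xyz":[0,0,0],"turn":[0,0,0],"claw":-1},{"xyz":[0,0,0],"turn":[0,0,0],"claw":-1},{"xyz":[0,0,0],"turn":[0,0,0],"claw":-1},{"xyz":[0,0,0],"turn":[0,0,0],"claw":-1},{"xyz":[0,0,0],"turn":[0,0,0],"claw":-1}], grip_force=12)

```text
time_s: 26.7
ee_pos: [0.4566, 0.0503, 0.1204]
tool_rot: [-0.005, 1.0, -0.0, 0.001]
ft_force: [-0.3, -0.7, 6.1]
finger_gap: 0.0199
grasp_force: 12.0
```

Run:
```python
from h import *
s,R=st()
# arc: grasp point g about hinge; hinge from arm: aligned lid
g=s['ee_pos']-R[:,2]*.011; h=np.array([g[0]+.0990,g[1],.0993]) ; d=g-h
print('grasp',g.round(4),'r',np.linalg.norm(d))
prev=np.zeros(3)
for a in range(0,104,6):
    th=np.radians(a); c,sn=np.cos(th),np.sin(th)
    p=np.array([c*d[0]+sn*d[2],0,-sn*d[0]+c*d[2]])-d; q=R.T@np.array([p[0],0,p[2]])*100
    print(a,(q-prev).round(2),(g+p).round(3)); prev=q
```

```text
t 26.7 p [0.4566 0.0503 0.1204] yaw_y 1.58 z [ 0.002 -0.    -1.   ] gap 0.0199 F [-0.3 -0.7  6.1] T [0.04 0.13 0.06] g 12.0
grasp [0.4566 0.0503 0.1314] r 0.104062937872049
0 [0. 0. 0.] [0.457 0.05  0.131]
6 [-0.39 -0.   -1.02] [0.461 0.05  0.142]
12 [-0.5  -0.   -0.97] [0.465 0.05  0.151]
18 [-0.59 -0.01 -0.91] [0.471 0.05  0.16 ]
24 [-0.69 -0.01 -0.85] [0.478 0.05  0.169]
30 [-0.77 -0.01 -0.77] [0.486 0.05  0.177]
36 [-0.85 -0.01 -0.68] [0.494 0.05  0.183]
42 [-0.91 -0.01 -0.59] [0.504 0.05  0.189]
48 [-0.97 -0.01 -0.49] [0.513 0.05  0.194]
54 [-1.02 -0.01 -0.39] [0.523 0.05  0.198]
60 [-1.05 -0.01 -0.28] [0.534 0.05  0.201]
66 [-1.08 -0.01 -0.17] [0.545 0.05  0.203]
72 [-1.09 -0.01 -0.06] [0.556 0.05  0.203]
78 [-1.09 -0.01  0.06] [0.566 0.05  0.203]
84 [-1.08 -0.01  0.17] [0.577 0.05  0.201]
90 [-1.05 -0.01  0.28] [0.588 0.05  0.198]
96 [-1.02 -0.01  0.39] [0.598 0.05  0.194]
102 [-0.97 -0.01  0.5 ] [0.608 0.05  0.189]
```

>>> step_arm(increments=[{"xyz":[-0.39,0,-1.02],"turn":[0,0,0],"claw":-1},{"xyz":[-0.5,0,-0.97],"turn":[0,0,0],"claw":-1},{"xyz":[-0.59,-0.01,-0.91],"turn":[0,0,0],"claw":-1},{"xyz":[-0.69,-0.01,-0.85],"turn":[0,0,0],"claw":-1},{"xyz":[0,0,0],"turn":[0,0,0],"claw":-1}])

```text
time_s: 27.2
ee_pos: [0.4789, 0.0505, 0.1586]
tool_rot: [-0.005, 1.0, -0.0, 0.001]
ft_force: [-3.7, -0.2, 3.0]
finger_gap: 0.02
grasp_force: 12.0
```

```bash
python3 -c "
from h import *
st()"
```

```text
t 27.2 p [0.4789 0.0505 0.1586] yaw_y 1.5802 z [ 0.001 -0.    -1.   ] gap 0.02 F [-3.7 -0.2  3. ] T [0.16 0.57 0.07] g 12.0
```

>>> step_arm(increments=[{"xyz":[-0.77,-0.01,-0.77],"turn":[0,0,0],"claw":-1},{"xyz":[-0.85,-0.01,-0.68],"turn":[0,0,0],"claw":-1},{"xyz":[-0.91,-0.01,-0.59],"turn":[0,0,0],"claw":-1},{"xyz":[-0.97,-0.01,-0.49],"turn":[0,0,0],"claw":-1},{"xyz":[-1.02,-0.01,-0.39],"turn":[0,0,0],"claw":-1},{"xyz":[-1.05,-0.01,-0.28],"turn":[0,0,0],"claw":-1},{"xyz":[0,0,0],"turn":[0,0,0],"claw":-1}])

```text
time_s: 27.9
ee_pos: [0.5354, 0.0503, 0.1901]
tool_rot: [-0.005, 1.0, 0.0, 0.002]
ft_force: [0.1, -0.1, 1.2]
finger_gap: 0.0198
grasp_force: 12.0
```

```bash
python3 -c "
from h import *
st()"
```

```text
t 27.9 p [0.5354 0.0503 0.1901] yaw_y 1.5799 z [ 0.004  0.    -1.   ] gap 0.0198 F [ 0.1 -0.1  1.2] T [ 0.15 -0.05 -0.  ] g 12.0
```

>>> step_arm(increments=[{"xyz":[-1.08,-0.01,-0.17],"turn":[0,0,0],"claw":-1},{"xyz":[-1.09,-0.01,-0.06],"turn":[0,0,0],"claw":-1},{"xyz":[-1.09,-0.01,0.06],"turn":[0,0,0],"claw":-1},{"xyz":[-1.08,-0.01,0.17],"turn":[0,0,0],"claw":-1},{"xyz":[0,0,0],"turn":[0,0,0],"claw":-1}])

```text
time_s: 28.4
ee_pos: [0.5785, 0.0503, 0.1895]
tool_rot: [-0.005, 1.0, 0.0, 0.002]
ft_force: [1.7, 1.0, 1.3]
finger_gap: 0.0199
grasp_force: 12.0
```

```bash
python3 -c "
from h import *
st()"
```

```text
t 28.4 p [0.5785 0.0503 0.1895] yaw_y 1.5798 z [ 0.003  0.    -1.   ] gap 0.0199 F [1.7 1.  1.3] T [ 0.16 -0.46 -0.03] g 12.0
```

>>> step_arm(increments=[{"xyz":[-1.05,-0.01,0.28],"turn":[0,0,0],"claw":-1},{"xyz":[-1.02,-0.01,0.39],"turn":[0,0,0],"claw":-1},{"xyz":[-0.3,0,0.15],"turn":[0,0,0],"claw":-1},{"xyz":[0,0,0],"turn":[0,0,0],"claw":-1},{"xyz":[0,0,0],"turn":[0,0,0],"claw":-1}])

```text
time_s: 28.9
ee_pos: [0.602, 0.0504, 0.1811]
tool_rot: [-0.005, 1.0, -0.0, 0.002]
ft_force: [2.5, 0.8, 4.0]
finger_gap: 0.0197
grasp_force: 12.0
```

Run:
```python
from h import *
st()
s=snap('side','side12')
cv2.imwrite('pics/c7.png',cv2.resize(s['color'][110:250,200:360],(720,600),interpolation=cv2.INTER_CUBIC)[:,:,::-1])
```

```text
t 28.9 p [0.602  0.0504 0.1811] yaw_y 1.5799 z [ 0.003 -0.    -1.   ] gap 0.0197 F [2.5 0.8 4. ] T [ 0.22 -0.63  0.01] g 12.0
```

View pics/c7.png

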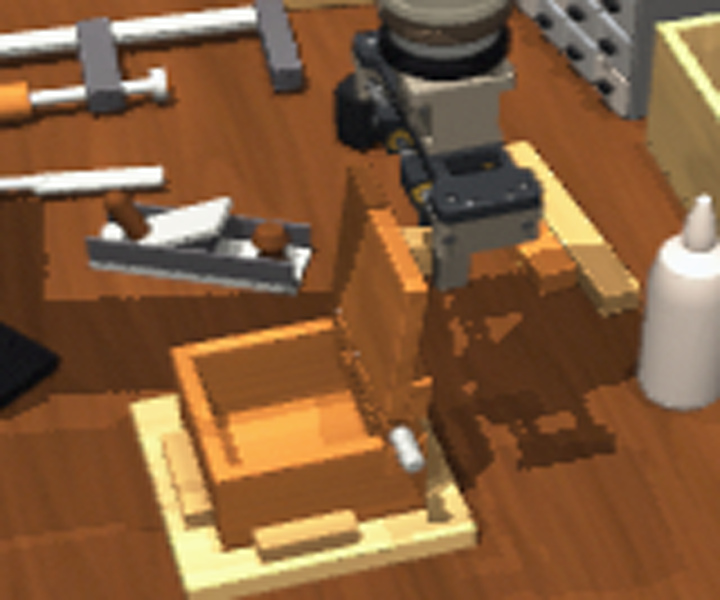

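The lid stands past upright in the gripper at crop (395,290), with the pin head at (405,448) home. I follow the arc further to feel for the stop before letting go.

>>> step_arm(increments=[{"xyz":[-0.33,0,0.18],"turn":[0,0,0],"claw":-1},{"xyz":[-0.33,0,0.19],"turn":[0,0,0],"claw":-1},{"xyz":[0,0,0],"turn":[0,0,0],"claw":-1}])

```text
time_s: 29.25
ee_pos: [0.6081, 0.0504, 0.1776]
tool_rot: [-0.005, 1.0, -0.0, 0.001]
ft_force: [2.9, 0.8, 5.6]
finger_gap: 0.0197
grasp_force: 12.0
```

>>> step_arm(increments=[{"xyz":[-0.32,0,0.2],"turn":[0,0,0],"claw":-1},{"xyz":[-0.31,0,0.21],"turn":[0,0,0],"claw":-1},{"xyz":[0,0,0],"turn":[0,0,0],"claw":-1}])

```text
time_s: 29.55
ee_pos: [0.6149, 0.0504, 0.1742]
tool_rot: [-0.005, 1.0, -0.0, 0.002]
ft_force: [3.2, 0.5, 7.6]
finger_gap: 0.0198
grasp_force: 12.0
```

```bash
python3 -c "
from h import *
st()"
```

```text
t 29.55 p [0.6149 0.0504 0.1742] yaw_y 1.5799 z [ 0.004 -0.    -1.   ] gap 0.0198 F [3.2 0.5 7.6] T [ 0.21 -0.47  0.04] g 12.0
```

>>> step_arm(increments=[{"xyz":[-0.3,0,0.22],"turn":[0,0,0],"claw":-1},{"xyz":[-0.29,0,0.23],"turn":[0,0,0],"claw":-1},{"xyz":[0,0,0],"turn":[0,0,0],"claw":-1}])

```text
time_s: 29.85
ee_pos: [0.6215, 0.0504, 0.1703]
tool_rot: [-0.005, 1.0, -0.0, 0.003]
ft_force: [4.8, 0.7, 9.0]
finger_gap: 0.0198
grasp_force: 12.0
```

>>> step_arm(increments=[{"xyz":[-0.28,0,0.23],"turn":[0,0,0],"claw":-1},{"xyz":[0,0,0],"turn":[0,0,0],"claw":-1}])

```text
time_s: 30.05
ee_pos: [0.6245, 0.0504, 0.1682]
tool_rot: [-0.005, 1.0, -0.0, 0.003]
ft_force: [4.1, 1.6, 8.3]
finger_gap: 0.02
grasp_force: 12.0
```

Run:
```python
from h import *
st()
```

```text
t 30.05 p [0.6245 0.0504 0.1682] yaw_y 1.5798 z [ 0.006 -0.    -1.   ] gap 0.02 F [4.1 1.6 8.3] T [ 0.25 -0.74  0.03] g 12.0
```

>>> step_arm(increments=[{"xyz":[-0.2,0,0.1],"turn":[0,0,0],"claw":0.1},{"xyz":[-0.6,0,0],"turn":[0,0,0],"claw":0.1},{"xyz":[-1.0,0,0],"turn":[0,0,0],"claw":0.1},{"xyz":[-1.0,0,0],"turn":[0,0,0],"claw":0.1},{"xyz":[-1.0,0,0],"turn":[0,0,0],"claw":0.1},{"xyz":[-1.0,0,-1],"turn":[0,0,0],"claw":0.1},{"xyz":[0,0,-3],"turn":[0,0,0],"claw":0.1},{"xyz":[0,0,-3],"turn":[0,0,0],"claw":0.1},{"xyz":[0,0,-3],"turn":[0,0,0],"claw":0.1},{"xyz":[0,0,-3],"turn":[0,0,0],"claw":0.1},{"xyz":[0,0,0],"turn":[0,0,0],"claw":0.1},{"xyz":[0,0,0],"turn":[0,0,0],"claw":0.1}])

```text
time_s: 31.25
ee_pos: [0.6699, 0.0509, 0.2941]
tool_rot: [-0.005, 1.0, -0.0, -0.001]
ft_force: [-0.3, 0.1, -0.6]
finger_gap: 0.05
grasp_force: 0.0
```

Run:
```python
from h import *
st()
s=snap('side','side13'); t=snap('top','top13')
B=cv2.resize(s['color'][140:250,200:340],(400,314),interpolation=cv2.INTER_CUBIC);A=cv2.resize(t['color'][170:265,200:300],(330,314),interpolation=cv2.INTER_CUBIC)
cv2.imwrite('pics/c8.png',np.hstack([A,B])[:,:,::-1])
```

```text
t 31.25 p [0.6699 0.0509 0.2941] yaw_y 1.5799 z [-0.001 -0.    -1.   ] gap 0.05 F [-0.3  0.1 -0.6] T [ 0.    0.01 -0.02] g 0.0
```

View pics/c8.png

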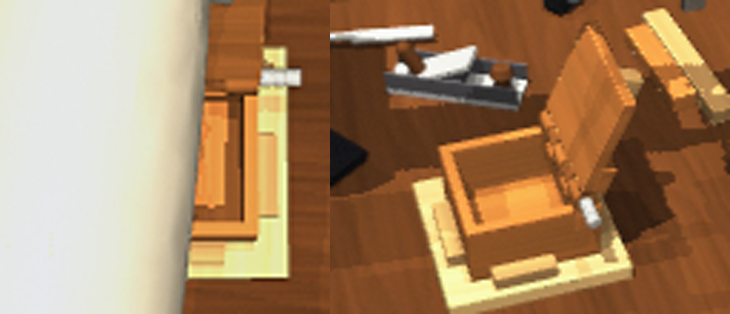

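The lid rests open past upright on its own (side crop 590,110) with the gripper clear. I check that the head is still flush, then hand in.

Run:
```python
from h import *
c=cv2.cvtColor(load('top13')['color'],cv2.COLOR_RGB2HSV); t=load('top13')
for v in range(189,198): print(v,[int(x) for x in c[v,274:294,1]])
print(onz(t,278.1,193.1,.1),onz(t,291,193.1,.1))
```

```text
189 [190, 186, 191, 188, 194, 158, 137, 138, 143, 116, 103, 74, 105, 175, 205, 197, 191, 188, 189, 185]
190 [186, 187, 187, 188, 197, 151, 126, 128, 128, 117, 108, 82, 110, 136, 148, 149, 129, 193, 192, 185]
191 [184, 183, 186, 187, 199, 52, 14, 14, 6, 12, 15, 17, 17, 16, 19, 16, 7, 115, 194, 181]
192 [186, 189, 189, 194, 202, 43, 17, 18, 23, 22, 19, 19, 21, 12, 18, 19, 19, 116, 199, 181]
193 [190, 188, 187, 193, 204, 6, 7, 5, 10, 8, 6, 9, 22, 3, 4, 6, 14, 109, 197, 190]
194 [185, 186, 189, 193, 167, 19, 19, 18, 19, 23, 22, 18, 23, 19, 20, 17, 15, 111, 203, 188]
195 [189, 189, 189, 195, 143, 17, 19, 18, 22, 18, 21, 19, 22, 18, 18, 17, 15, 115, 189, 191]
196 [188, 189, 189, 192, 137, 99, 107, 107, 107, 116, 107, 85, 92, 149, 199, 185, 200, 197, 194, 185]
197 [189, 187, 190, 202, 128, 93, 99, 100, 100, 108, 102, 78, 85, 145, 202, 191, 187, 187, 189, 184]
[ 0.55616959 -0.01565038  0.1       ] [ 0.55663868 -0.04849788  0.1       ]
```

```bash
python3 -c "
from rig import r
print(r.job_done())"
```

```text
the job is handed in; nothing more can be done
None
```

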